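# Dry board from the spring holder, swab tub and cream jar stacked on it

### The job

Take just the top stone board from the spring-loaded holder, so that the next one rises into its place, and lay it flat in the middle of the dark mat, lengthwise along it. Then stack the swab tub and the cream jar centred on that board, the one with the wider base underneath, both upright. Set each thing down rather than dropping it, and leave the other things on the shelf where they are.

Things in the scene. Friction and masses are not known exactly. Their poses are not given: they have to be found in the camera images.
- holder: spring-lift holder, fixed: grey base 150 x 100 x 8 mm and four steel corner guides; origin at the centre of its underside, x along its length, z up. The guides reach 88 mm above the origin and wrap only the corners (outside size 132 x 78 mm); both long sides are open over the middle 84 mm.
- lift (a joint): height of the holder's spring platform in m, + is up: 0 with the four boards on it. The spring (about 70 N/m, damped) lifts the pile by 12 mm for each board taken, so the pile's top always comes back to 84 mm above the holder's origin; it can sink 12 mm at most when pressed. While the top board is being raised the pile follows it for about 12 mm.
- board_1: sage-green stone board, 120 x 66 x 12 mm, 85 g, the top one of four in the holder; origin at the centre of its underside, x along its length, y across its width, z up. At the start its underside is 72 mm above the holder's origin and its long edges stand free between the corner guides, whose tops are 4 mm above the board's top (gap between board and guides 2 mm).
- board_2: sand-coloured stone board of the same size, second in the pile, directly under the green one; two more (grey, pink) lie below it. Origin and axes as for the green board.
- mat: dark grey mat, 170 x 112 x 3 mm, fixed to the shelf; origin at the centre of its underside, x along its length.
- tub: clear plastic swab tub with a flat whitish lid, round, 60 mm in diameter, 66 mm tall, about 90 g; origin at the centre of its underside, z up. At lid height (57 to 64 mm) a blue press-button sticks out 5 mm on its -x side and a hinge lug 5 mm on its +x side, so it is best held across y. Lid shut and it stays shut; other things can stand on it.
- jar: closed glass cream jar with a tan lid, round, 44 mm in diameter, 40 mm tall, about 120 g; origin at the centre of its underside, z up.
- cup: blue ceramic toothbrush cup, 76 mm across, 100 mm tall, with two brushes reaching 190 mm; origin at the centre of its underside. To be left alone.
- clipper: steel nail clipper, 56 x 12 x 13 mm, origin under its centre. To be left alone.
- comb: green plastic comb, 170 x 35 x 5 mm, length along its x, origin under its centre. To be left alone.
- pump: amber soap bottle with a black pump, 62 mm across, 177 mm tall, origin at the centre of its underside. To be left alone.
- nailbrush: wooden nail brush, 85 x 38 x 26 mm, origin under its centre. To be left alone.
Not all that is in view belongs to the job. Of the things that look like the jar, the largest one is meant. Leave any purple look-alike of the tub alone.

How it is judged (in metres and radians):
On the way, in this order (a step that is already met when the one before it is completed fails the run):
1. the green board lies released in the middle of the mat and the next board has risen into its place (x of board_1 in the frame of mat between -0.024 and 0.024 m and y of board_1 in the frame of mat between -0.022 and 0.022 m and z of board_1 in the frame of mat between 0 and 0.007 m and angle between board_1's own z axis and vertical below 0.08 rad and angle between the x axis of board_1 and the x axis of mat, either way round below 0.22 rad and value of joint lift between 0.007 and 0.018 m and z of board_2 in the frame of holder between 0.064 and 0.082 m and x of board_2 in the frame of holder between -0.008 and 0.008 m and y of board_2 in the frame of holder between -0.008 and 0.008 m and contact force between the fingers and board_1 below 0.1 N and linear speed of board_1 below 0.02 m/s), for 0.2 s.
2. the swab tub stands released on the board (x of board_1 in the frame of mat between -0.024 and 0.024 m and y of board_1 in the frame of mat between -0.022 and 0.022 m and z of board_1 in the frame of mat between 0 and 0.007 m and angle between each of board_1, tub's own z axis and vertical below 0.08 rad and angle between the x axis of board_1 and the x axis of mat, either way round below 0.22 rad and horizontal distance between tub and board_1 below 0.015 m and z of tub in the frame of board_1 between 0.008 and 0.016 m and contact force between the fingers and tub below 0.1 N and linear speed of tub below 0.02 m/s), for 0.2 s.
3. the cream jar stands released on the tub's lid (x of board_1 in the frame of mat between -0.024 and 0.024 m and y of board_1 in the frame of mat between -0.022 and 0.022 m and z of board_1 in the frame of mat between 0 and 0.007 m and angle between each of board_1, tub, jar's own z axis and vertical below 0.08 rad and angle between the x axis of board_1 and the x axis of mat, either way round below 0.22 rad and horizontal distance between tub and board_1 below 0.015 m and z of tub in the frame of board_1 between 0.008 and 0.016 m and horizontal distance between jar and tub below 0.013 m and z of jar in the frame of tub between 0.062 and 0.07 m and contact force between the fingers and jar below 0.1 N and linear speed of jar below 0.02 m/s), for 0.2 s.
At the end, for the whole second after the job is handed in: Green board flat on the mat, centred within 24 mm along and 22 mm across, in line within 0.22 rad; tub upright on it within 15 mm of its centre; jar upright on the tub within 13 mm; platform up 7 to 18 mm, sand board now on top within 8 mm of the holder's middle; all released, at rest (all of step 3 and value of joint lift between 0.007 and 0.018 m and z of board_2 in the frame of holder between 0.064 and 0.082 m and x of board_2 in the frame of holder between -0.008 and 0.008 m and y of board_2 in the frame of holder between -0.008 and 0.008 m and contact force between the fingers and board_1 below 0.1 N and linear speed of each of board_1, tub below 0.02 m/s and contact force between the fingers and tub below 0.1 N); the robot touches nothing.
It fails at once if a second board is lifted out of the holder (more than 23 mm above its new place) (z of board_2 in the frame of holder above 0.095 m).
It fails at once if the board, tub or jar is dropped (moves faster than 0.5 m/s while not held) ((linear speed of board_1 above 0.5 m/s and contact force between the fingers and board_1 below 0.05 N) or (linear speed of tub above 0.5 m/s and contact force between the fingers and tub below 0.05 N) or (linear speed of jar above 0.5 m/s and contact force between the fingers and jar below 0.05 N)).
It fails at once if another thing on the shelf is moved by more than 30 mm (distance of any of cup, clipper, comb, pump, nailbrush from where it was at the start of the episode above 0.03 m).
It fails at once if the cup or the pump bottle is tipped (angle between any of cup, pump's own z axis and vertical above 0.4 rad).
It also fails if it takes over 72 s, if anything falls off the work surface, if the arm or the gripper's body presses on something with over 40 N, if the wrist force passes 120 N, or if a joint passes its speed limit or range.

### The arm

A 6-joint arm with a two-finger parallel gripper is mounted at the origin on the work surface. World frame = base frame: x ahead of the robot, y to its left, z up, the work surface at z = 0. Lengths are in m, angles in degrees, forces in N, time in s.
With the tool pointing down it reaches from about 0.4 to 0.825 m from the base axis. Payload 7 kg.
Tool frame: the origin (TCP) lies between the finger pads; the fingertips stand 19 mm ahead of it and the grasp point (between the pads) is the TCP (r.tip_extent is the distance from the TCP to the fingertips, in m); z points along the fingers, y is the direction in which the jaws open and shut (so a half turn about z gives the same grasp; the last joint's range is limited). The gripper opens to 88 mm and grips with 3 to 60 N. Pads are 19 mm wide; open, the fingers measure 130 mm over their backs; the gripper's body (78 mm by 193 mm) begins 47 mm behind the grasp point.
Start: joints at [16.507, 20.546, 0.682, 0, -70.136, -16.507], TCP at [0.675, -0, 0.223] pointing down, gripper open.
Joint ranges: [-176.03, 176.03], [-82.01, 121.73], [-58.28, 71.71], [-173.87, 95.51], [-174.79, -0.11], [-173.66, 173.66]. Speed limits (degrees/s): [136.94, 136.94, 172.46, 180, 180, 180].

### API

Orientations are given as [roll, pitch, yaw] about the fixed x, y, z axes, in that order (R = Rz(yaw) Ry(pitch) Rx(roll)).
In Python, from plant import r, capture, workorder, spotter gives the robot as it stands.
- The arm moves only by the tool step_arm, never from a script. Its argument "motion" is a list of rows, each a list of 5 numbers: the finger opening in m, from 0 to 0.0876, then the shift along the tool's x, y, z in m, then the turn about the tool's z in rad. In form: [[grip, dx, dy, dz, roll], ...]. A call has 1 to 5 rows; each row is the pose to reach, as a shift and turn from the pose commanded when the call began, along the tool's axes at that moment; what a row does not reach only later rows make up. A row lasts 1/8 s, in which the tool goes at most 62.5 mm and 10.7 degrees, less where a joint would pass 70% of its speed; a pose out of reach is approached as far as the arm can. A call with a gripper value outside its range is refused whole. The fingers move at their own pace and stop on an object; "newtons" is the grip in N (left out, the last holds). Time passes only in rows, so rows that repeat a pose let the fingers close. It gives the time, the measured TCP pose, the force and the opening at its end, in the units of the state.
- r.get_state(): the state, without advancing time (a new reading comes with each control period).
- capture(name): name is "scene" or "side" or "wrist"; returns a dict with "image" (384x512x3 uint8, red, green, blue), "z_map" (384x512 float32, m along the optical axis (not along the pixel's ray), 0 where there is no reading), "fx", "fy", "cx", "cy" (pixels), "pose" (4x4, takes a point from camera to world coordinates). Camera axes: x right, y down, z forward; pixel columns grow to the right and rows downward; lengths in m; the calibration is good to about 2 mm. A picture is of the moment at which its call begins.
- workorder.close_job(): hands the job in, once; it reports no verdict.
Trained networks look in the newest picture that a camera, given by its name, has taken for a name from the list of things; names that differ only in an ending like _2 or _b are one class to them, and where a whole thing is asked for, a point or a joint stands for the part that bears it (a point fixed in the world has none). Each returns a list of dicts, best first, with "p" (0 to 1); they miss things now and then, are a little off and sometimes report something else, mostly with a low value. They report only what shows in the picture. A call takes as long as a camera call. They do not tell look-alikes from the thing itself.
- spotter.regions_of(camera, label): "mask" (384x512 bool, what is visible of it).
- spotter.tip_of(camera, label): "location" ([x, y, z] in m, in world coordinates, good to about 4 mm: a listed point, or the origin of a listed thing).
The state is a dict: "time_s": time; "joints": joint angles; "qd": joint speeds; "joint_torque": joint torques, N m; "tcp_pos": TCP position; "eef_rot": TCP orientation; "contact_force": force on the tool from outside, world axes, zero at the start; "moment": the same for the moment, N m; "gripper_width": finger opening in m.
Only numpy, scipy, OpenCV 4.12 (cv2) and the standard library are available. Lean on these libraries where they do the work, as an engineer would, in place of code of your own. Each camera call takes 0.05 s, during which the arm holds its last target.

## Working session

There is one attempt and no reset: what is moved stays moved. The work goes in short steps, Python scripts to look and compute and a tool call to move; the robot and the scene stay as the last step left them, time stands still between calls to the robot, and variables do not carry over. Pictures are saved under pics/ and viewed, and the job is handed in when it is done.

Besides the shell and the picture viewer there is one more tool, called after "Call:" as name(argument=value, ...) on one line, values as JSON. step_arm: Moves the arm, as the interface text tells. Its arguments: {"type":"object","properties":{"motion":{"type":"array","items":{"type":"array","items":{"type":"number"}}},"newtons":{"type":"number"}},"required":["motion"]}

```bash
mkdir -p pics
cat > h.py <<'E'
import numpy as np, cv2
from plant import r, capture, workorder, spotter
def save(n,f,c=None,s=1):
    im=f["image"]
    if c: im=im[c[1]:c[3],c[0]:c[2]]
    im=cv2.resize(im,None,fx=s,fy=s,interpolation=cv2.INTER_CUBIC)
    cv2.imwrite(f"pics/{n}.png",im[:,:,::-1])
def cloud(f):
    z=f["z_map"];v,u=np.mgrid[:384,:512]
    p=np.stack([(u-f["cx"])/f["fx"]*z,(v-f["cy"])/f["fy"]*z,z],-1)
    T=np.array(f["pose"]);w=p@T[:3,:3].T+T[:3,3]
    w[z<=0]=np.nan
    return w
E
python3 - <<'E'
from h import *
s=r.get_state();print(s["time_s"],s["tcp_pos"],s["eef_rot"],s["gripper_width"])
for c in ["scene","side","wrist"]:
    f=capture(c);save(c+"0",f,s=1.5)
    for l in (["holder","board_1","mat","tub","jar","cup","pump","comb","clipper","nailbrush"] if c!="wrist" else []):
        print(c,l,[(np.round(d["location"],3).tolist(),round(d["p"],2)) for d in spotter.tip_of(c,l)])
E
```

```text
0.0 [ 6.74506015e-01 -2.45130114e-05  2.22512162e-01] [ 1.79904534e+02 -8.73354715e-03 -9.00081045e+01] 0.0879273751400517
scene holder [([0.572, 0.205, 0.003], 0.59), ([0.6, 0.502, -0.001], 0.23)]
scene board_1 [([0.574, 0.2, 0.072], 0.64)]
scene mat [([0.46, 0.034, 0.0], 0.66), ([0.532, -0.24, -0.004], 0.64)]
scene tub [([0.35, -0.02, 0.003], 0.7), ([0.46, 0.034, -0.001], 0.6)]
scene jar [([0.716, 0.012, -0.005], 0.62), ([0.558, 0.037, -0.001], 0.59), ([0.631, -0.009, -0.0], 0.53), ([0.462, 0.034, -0.0], 0.41)]
scene cup [([0.618, -0.465, 0.001], 0.55)]
scene pump [([0.601, 0.501, -0.003], 0.9)]
scene comb [([0.783, -0.241, 0.0], 0.73), ([0.459, 0.032, -0.002], 0.51), ([0.346, -0.118, 0.004], 0.25)]
scene clipper []
scene nailbrush [([0.349, -0.117, 0.001], 0.62), ([0.459, 0.032, 0.001], 0.5)]
side holder [([0.57, 0.198, -0.0], 0.78)]
side board_1 [([0.577, 0.199, 0.071], 0.74), ([0.577, 0.202, 0.064], 0.66), ([0.604, 0.497, 0.001], 0.43)]
side mat [([0.532, -0.24, -0.0], 0.73)]
side tub [([0.35, -0.019, -0.002], 0.73), ([0.459, 0.034, 0.0], 0.64)]
side jar [([0.633, -0.002, -0.001], 0.75), ([0.558, 0.039, 0.0], 0.62), ([0.716, 0.016, -0.001], 0.49)]
side cup [([0.62, -0.463, -0.002], 0.77)]
side pump [([0.604, 0.497, 0.004], 0.72)]
side comb [([0.781, -0.238, 0.003], 0.94), ([0.574, 0.202, 0.001], 0.17)]
side clipper [([0.367, 0.131, -0.002], 0.56)]
side nailbrush [([0.346, -0.116, 0.002], 0.88)]
```

View pics/scene0.png

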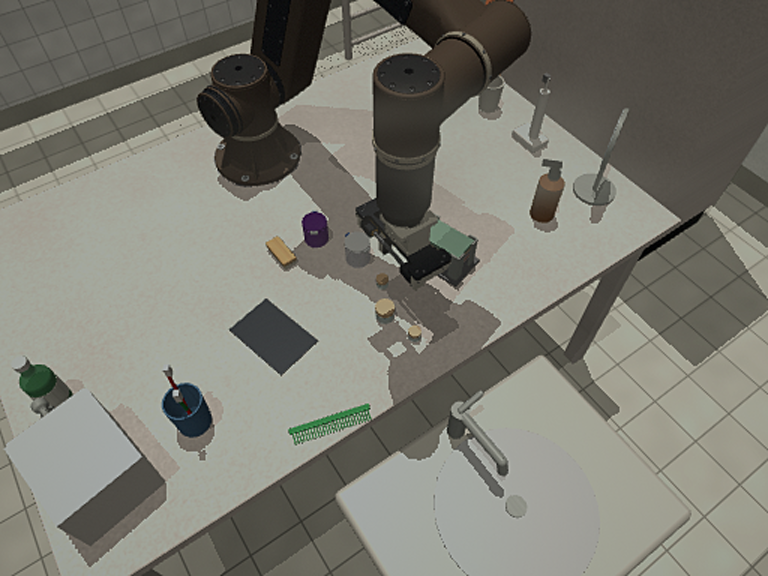

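View pics/side0.png

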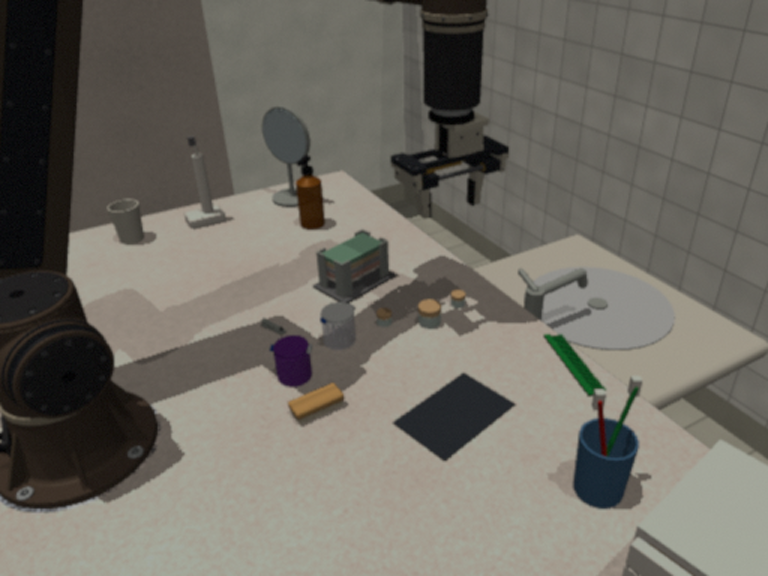

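View pics/wrist0.png

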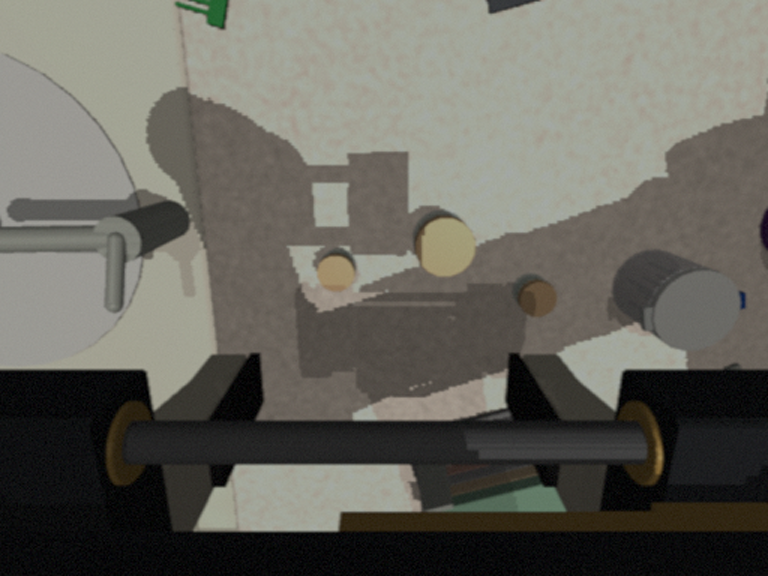

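The scene picture (pixels in the 1.5x view) shows these look-alikes:
- **Jar:** tan-lidded candidates are at (385,309), which is large, and at (382,280) and (414,331), which are smaller. I choose (385,309).
- **Tub:** the clear one is at (357,248) and a purple one is at (316,229). I choose the clear one.
- **Mat and board:** the mat is the dark patch at (273,336). The green board is at (450,242) in the holder.

Next I'll measure orientations and sizes.

Run:
```python
from h import *
S=capture("side");C=capture("scene");W=capture("wrist")
wS,wC,wW=cloud(S),cloud(C),cloud(W)
def rect(p):
    p=p[~np.isnan(p).any(1)]
    (c,s,a)=cv2.minAreaRect((p[:,:2]*1000).astype(np.float32)); return np.round(c,1),np.round(s,1),round(a,1),len(p),np.round(np.median(p[:,2]),4)
def near(w,x,y,R): return (np.hypot(w[...,0]-x,w[...,1]-y)<R)
# board top green
for n,f,w in (("S",S,wS),("C",C,wC)):
    im=f["image"].astype(int)
    g=(im[...,1]>im[...,0]+8)&near(w,.573,.2,.09)&(w[...,2]>.078)&(w[...,2]<.09)
    print(n,"board",rect(w[g]))
    g=near(w,.573,.2,.12)&(w[...,2]>.086)&(w[...,2]<.1);print("  guide",rect(w[g]))
    g=near(w,.573,.2,.12)&(w[...,2]>.005)&(w[...,2]<.011);print("  base",rect(w[g]))
    g=(im.max(-1)<80)&near(w,.532,-.24,.12)&(abs(w[...,2])<.008); print("  mat",rect(w[g]))
for n,w in (("S",wS),("C",wC),("W",wW)):
    for l,x,y,zl,R in (("tub",.46,.034,.060,.05),("jar",.632,-.005,.034,.04),("j2",.558,.038,.015,.03),("j3",.716,.014,.015,.03)):
        g=near(w,x,y,R)&(w[...,2]>zl)&(w[...,2]<.09); 
        if g.sum()>5: print(n,l,rect(w[g]),np.round(cv2.minEnclosingCircle((w[g][:,:2]*1000).astype(np.float32)),1) if 0 else cv2.minEnclosingCircle((w[g][:,:2]*1000).astype(np.float32)))
g=near(wS,.46,.034,.05)&(S["image"][...,2].astype(int)>S["image"][...,0].astype(int)+40)
print("blue S",np.nanmean(wS[g],0),g.sum())
g=near(wW,.46,.034,.05)&(W["image"][...,2].astype(int)>W["image"][...,0].astype(int)+40)
print("blue W",np.nanmean(wW[g],0),g.sum())
save("tubS",S,(170,170,340,280),4)
save("tubC",C,(200,130,340,250),4)
```

```text
S board (array([572. , 198.4]), array([125. ,  72.2]), 17.5, 404, np.float64(0.0807))
  guide (array([512.5, 179.8]), array([19.4, 76.7]), 27.0, 4, np.float64(0.0864))
  base (array([567.8, 174. ]), array([ 86.7, 166.4]), 83.3, 156, np.float64(0.0062))
  mat (array([ 532.3, -240.2]), array([173.4, 111.9]), 13.7, 2288, np.float64(0.0001))
C board (array([581.9, 203.9]), array([104. ,  70.6]), 16.1, 408, np.float64(0.0846))
  guide (array([578. , 202.1]), array([125.2,  83. ]), 17.0, 144, np.float64(0.0873))
  base (array([596.6, 201.9]), array([176.4, 219.6]), 7.6, 145, np.float64(0.008))
  mat (array([ 534.5, -238.5]), array([169.9, 111.8]), 14.5, 1422, np.float64(0.0037))
S tub (array([455.9,  30.6]), array([61.1, 59.6]), 55.9, 239, np.float64(0.0628)) ((454.8509826660156, 28.59344482421875), 35.03135299682617)
S jar (array([627.3, -10.3]), array([44., 42.]), 88.0, 113, np.float64(0.037)) ((626.965576171875, -9.583765029907227), 23.052860260009766)
S j2 (array([551. ,  34.5]), array([26.8, 30.5]), 7.4, 66, np.float64(0.0223)) ((552.5409545898438, 34.955257415771484), 16.073432922363
[... 670 characters left out ...]
17.418039321899414), 15.605222702026367)
W tub (array([460.5,  32.3]), array([58.9, 61.8]), 59.5, 2718, np.float64(0.0658)) ((460.00006103515625, 32.2726936340332), 35.69729232788086)
W jar (array([632. ,  -7.1]), array([43.1, 42.2]), 0.1, 1265, np.float64(0.0401)) ((632.0473022460938, -6.558081150054932), 21.870515823364258)
W j2 (array([556.9,  37.2]), array([27.6, 28.8]), 46.5, 539, np.float64(0.0263)) ((556.6912841796875, 37.36256790161133), 14.79137134552002)
W j3 (array([712.9,  16. ]), array([27.4, 28. ]), 89.4, 528, np.float64(0.0265)) ((712.9663696289062, 16.354440689086914), 14.454978942871094)
blue S [0.42443652 0.0228143  0.06172047] 1
blue W [0.42747705 0.02476249 0.06394134] 12
```

View pics/tubS.png

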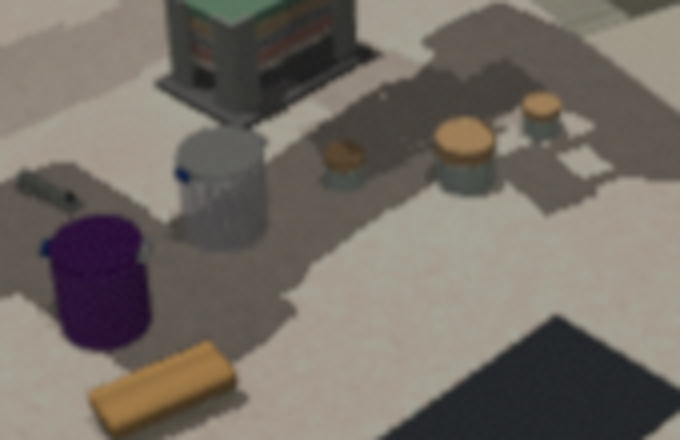

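View pics/tubC.png

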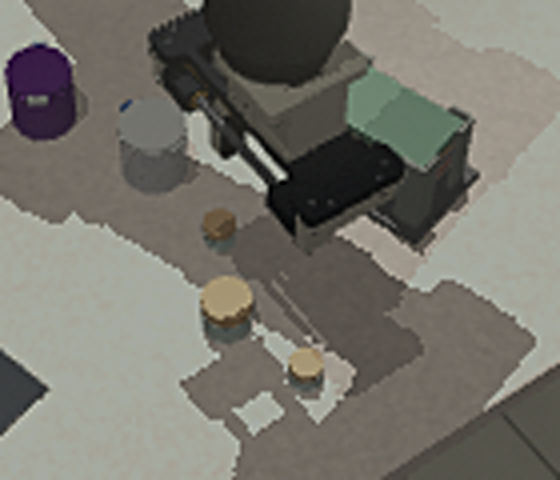

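The close crops confirm the clear tub (its blue button faces about -165° in world) and the largest tan jar. I'm moving above the board.

Call:
step_arm(motion=[[0.0876,-0.04,0.02,0,0.18],[0.0876,-0.08,0.04,0,0.36],[0.0876,-0.12,0.06,0,0.54],[0.0876,-0.16,0.08,0,0.72],[0.0876,-0.201,0.1,0,0.9]], newtons=15)

```text
time_s: 1.92
tcp_pos: [0.5743, 0.2022, 0.2237]
eef_rot: [-180.0, 0.0, -141.9]
contact_force: [0.6, 0.2, -0.0]
gripper_width: 0.0876
```

Call:
step_arm(motion=[[0.0876,0,0,0,0.18],[0.0876,0,0,0,0.374],[0.0876,0,0,0,0.374],[0.0876,0,0,0,0.374]])

```text
time_s: 2.42
tcp_pos: [0.575, 0.2009, 0.2235]
eef_rot: [180.0, 0.0, -162.8]
contact_force: [0.0, -0.4, -0.5]
gripper_width: 0.0877
```

Run:
```python
from h import *
s=r.get_state();print(s["time_s"],s["tcp_pos"],s["eef_rot"],s["contact_force"])
for c in ("wrist","scene","side"):
    f=capture(c);w=cloud(f);save(c+"1",f,s=1.5)
    im=f["image"].astype(int)
    g=(im[...,1]>im[...,0]+8)&(np.hypot(w[...,0]-.573,w[...,1]-.2)<.09)&(w[...,2]>.07)&(w[...,2]<.1)
    p=w[g]; 
    if len(p)>20: print(c,cv2.minAreaRect((p[:,:2]*1000).astype(np.float32)),len(p),np.median(p[:,2]))
    g=(np.hypot(w[...,0]-.573,w[...,1]-.2)<.1)&(w[...,2]>.0865)&(w[...,2]<.1); p=w[g]
    if len(p)>20: print(c,'guide',cv2.minAreaRect((p[:,:2]*1000).astype(np.float32)),len(p))
```

```text
2.425 [0.5750112  0.20087183 0.22347701] [ 1.79999098e+02  7.64368125e-04 -1.62776272e+02] [ 0.01123105 -0.35993392 -0.50840617]
wrist ((574.360595703125, 201.59042358398438), (122.4679946899414, 67.12867736816406), 17.521263122558594) 8258 0.08422319454484448
wrist guide ((573.9235229492188, 200.7672119140625), (132.20530700683594, 78.24722290039062), 16.959171295166016) 833
scene ((574.481201171875, 201.0457000732422), (119.83648681640625, 68.95061492919922), 16.065139770507812) 515 0.08472545222362249
scene guide ((575.49267578125, 201.09942626953125), (132.89651489257812, 81.2652359008789), 16.73952865600586) 170
side ((570.7437744140625, 198.72647094726562), (123.82611083984375, 70.63957214355469), 17.416126251220703) 413 0.08049308337632943
```

View pics/wrist1.png

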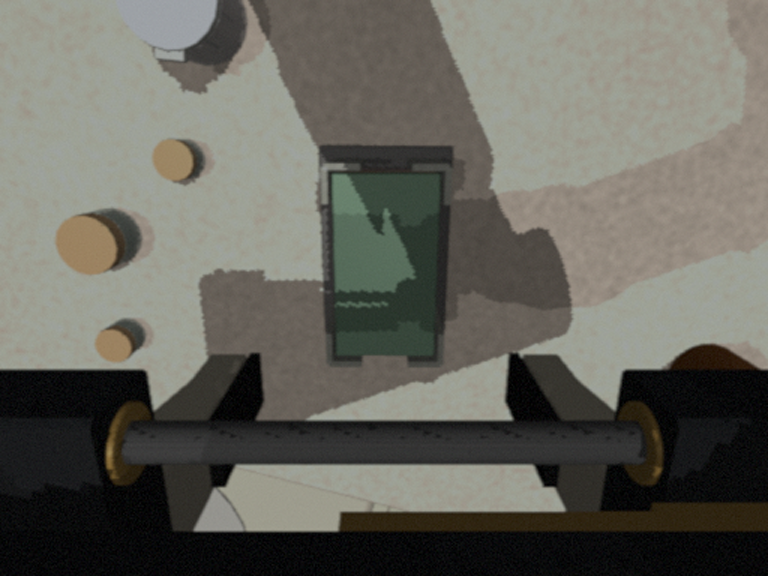

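View pics/side1.png

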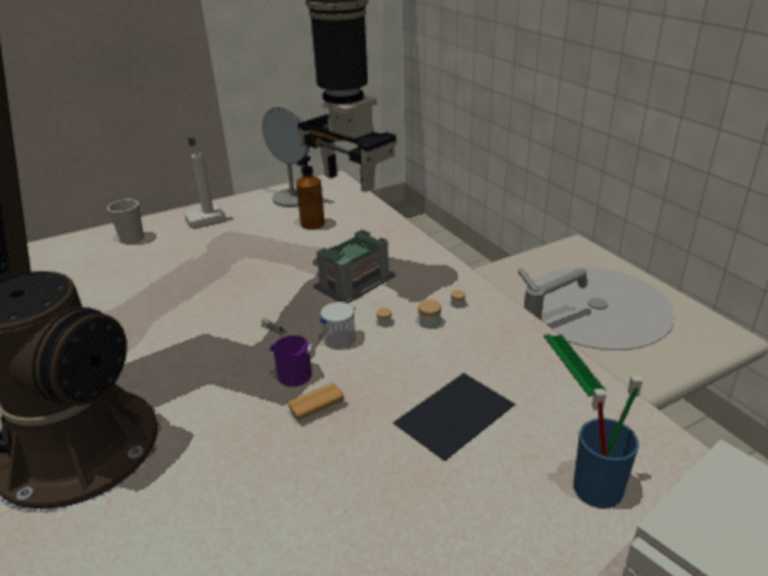

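The wrist picture shows the board at (387,265), centred under the jaws and square to them. I'll descend until the fingertips stand about 75 mm high, so they overlap only the top board.

Call:
step_arm(motion=[[0.0876,0,0,0.05,0],[0.0876,0,0,0.09,0],[0.0876,0,0,0.115,0],[0.0876,0,0,0.129,0],[0.0876,0,0,0.129,0]], newtons=20)

```text
time_s: 3.2
tcp_pos: [0.5748, 0.2007, 0.0939]
eef_rot: [-180.0, -0.1, -163.0]
contact_force: [0.0, 0.1, 0.4]
gripper_width: 0.0878
```

Run:
```python
from h import *
s=r.get_state();print(s["time_s"],s["tcp_pos"],s["eef_rot"],s["contact_force"])
f=capture("side");save("side2",f,(180,60,300,220),4)
```

```text
3.2 [0.57478219 0.20068566 0.09386061] [-1.79968239e+02 -7.79219734e-02 -1.62969457e+02] [0.02109298 0.13817364 0.39419406]
```

View pics/side2.png

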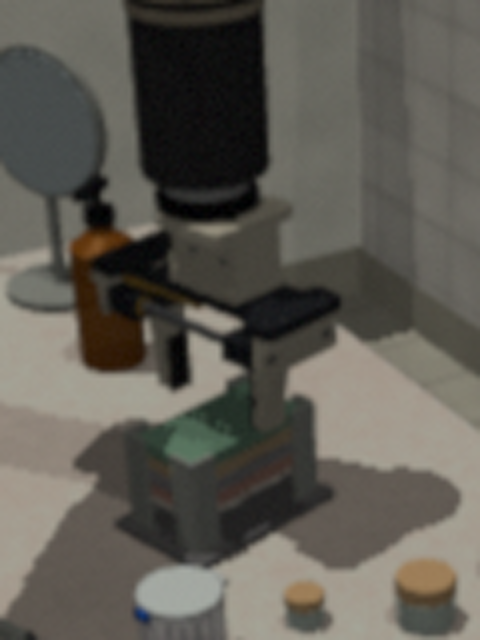

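The crop shows the fingers straddling the open long sides, with the near tip at about (268,425) beside the green board's top edge. Closing.

Call:
step_arm(motion=[[0.06,0,0,0,0],[0.06,0,0,0,0],[0.06,0,0,0,0],[0.06,0,0,0,0]], newtons=20)

```text
time_s: 3.75
tcp_pos: [0.575, 0.201, 0.0947]
eef_rot: [180.0, 0.0, -163.0]
contact_force: [0.4, -0.4, -0.3]
gripper_width: 0.0605
```

Call:
step_arm(motion=[[0.06,0,0,-0.004,0],[0.06,0,0,-0.008,0],[0.06,0,0,-0.013,0],[0.06,0,0,-0.018,0],[0.06,0,0,-0.026,0]])

```text
time_s: 4.38
tcp_pos: [0.5749, 0.2009, 0.1208]
eef_rot: [-180.0, -0.0, -163.0]
contact_force: [-0.5, -0.6, -0.3]
gripper_width: 0.06
```

Run:
```python
from h import *
s=r.get_state();print(s["time_s"],s["tcp_pos"],s["eef_rot"],s["contact_force"])
f=capture("side");save("side3",f,(180,60,300,220),4)
```

```text
4.375 [0.57488729 0.20091486 0.12080224] [-1.79994966e+02 -1.66073562e-02 -1.62995529e+02] [-0.46338293 -0.63210476 -0.26026695]
```

View pics/side3.png

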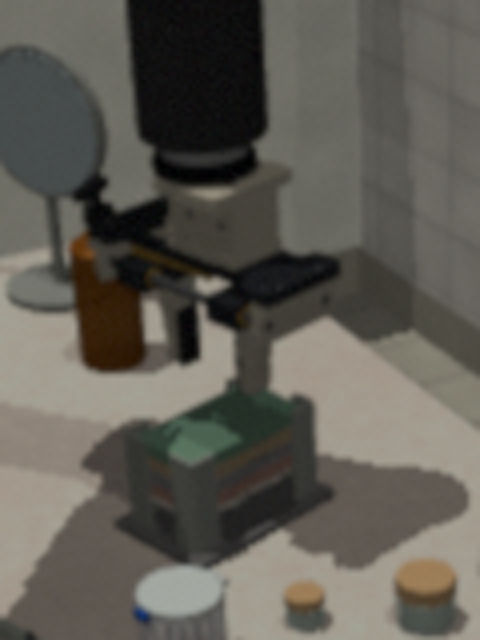

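The fingers closed to 60 mm (the board is 66 mm) and the board stayed put, so the grip missed. I'll check the tip extent.

Run:
```python
from h import *
print(r.tip_extent,r.get_state()["gripper_width"],[a for a in dir(r) if a[0]!='_'])
f=capture("wrist");save("wrist3",f,s=1.5)
w=cloud(f);im=f["image"].astype(int)
g=(im[...,1]>im[...,0]+8)&(np.hypot(w[...,0]-.573,w[...,1]-.2)<.09)&(w[...,2]>.06)&(w[...,2]<.12)
p=w[g];print(cv2.minAreaRect((p[:,:2]*1000).astype(np.float32)),np.percentile(p[:,2],[5,50,95]))
s=capture("side");w=cloud(s)
print(np.round(s["pose"],3))
# fingertip low points: points near board z .09-.12
g=(np.hypot(w[...,0]-.573,w[...,1]-.2)<.06)&(w[...,2]>.09)&(w[...,2]<.13);p=w[g]
print(len(p),np.percentile(p[:,2],[0,5,20,50]))
```

```text
0.019 0.05968032464675396 ['Unreachable', 'get_state', 'tip_extent']
((569.8336181640625, 199.48828125), (112.46174621582031, 70.24990844726562), 16.740873336791992) [0.08311191 0.08420009 0.08521764]
[[ 0.867 -0.282  0.411  0.092]
 [-0.498 -0.457  0.737 -0.861]
 [-0.02  -0.844 -0.537  0.728]
 [ 0.     0.     0.     1.   ]]
32 [0.12019989 0.12242352 0.12521976 0.12745495]
```

View pics/wrist3.png

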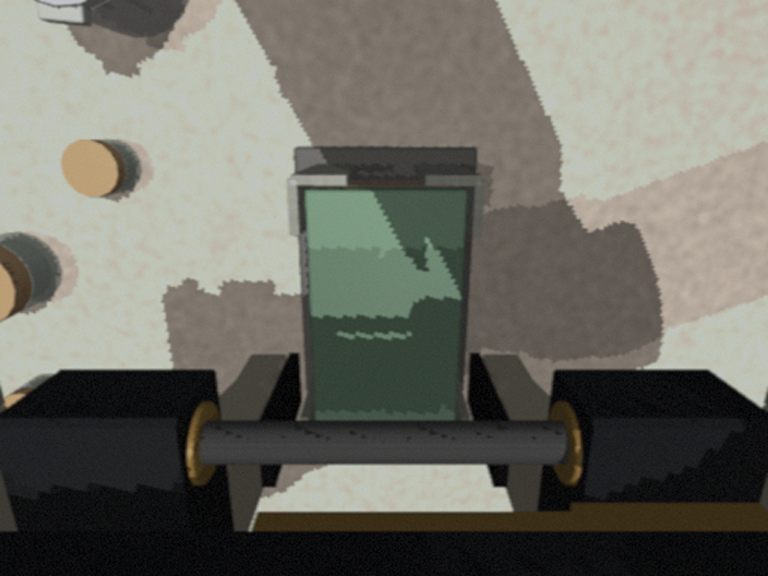

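Run:
```python
from h import *
s=capture("side");w=cloud(s)
for v in range(140,166,2): print(v,[ (np.round(w[v,u]*1000).tolist()) for u in (240,243,246)], s["image"][v,243])
f=capture("scene");save("scene3",f,(230,90,350,220),5);w=cloud(f)
R=r.get_state();t=R["tcp_pos"];print(t)
g=(np.hypot(w[...,0]-t[0],w[...,1]-t[1])<.07)&(w[...,2]>.093)&(w[...,2]<.2)
p=w[g];print(len(p),np.sort(p[:,2])[:20])
```

```text
140 [[562.0, 130.0, 198.0], [560.0, 107.0, 207.0], [569.0, 107.0, 205.0]] [68 64 57]
142 [[561.0, 129.0, 192.0], [560.0, 107.0, 201.0], [570.0, 110.0, 197.0]] [73 70 62]
144 [[574.0, 157.0, 170.0], [560.0, 108.0, 195.0], [567.0, 104.0, 194.0]] [68 65 59]
146 [[574.0, 159.0, 163.0], [559.0, 107.0, 189.0], [568.0, 107.0, 187.0]] [69 67 59]
148 [[571.0, 153.0, 160.0], [580.0, 151.0, 158.0], [592.0, 157.0, 152.0]] [66 63 56]
150 [[571.0, 154.0, 153.0], [580.0, 153.0, 151.0], [592.0, 157.0, 146.0]] [66 62 56]
152 [[574.0, 161.0, 142.0], [581.0, 155.0, 143.0], [593.0, 160.0, 138.0]] [62 60 53]
154 [[572.0, 157.0, 138.0], [579.0, 153.0, 138.0], [593.0, 161.0, 130.0]] [64 62 54]
156 [[572.0, 159.0, 130.0], [580.0, 155.0, 130.0], [593.0, 161.0, 124.0]] [65 63 54]
158 [[606.0, 232.0, 81.0], [580.0, 155.0, 123.0], [621.0, 219.0, 83.0]] [52 61 51]
160 [[600.0, 220.0, 81.0], [607.0, 212.0, 83.0], [617.0, 212.0, 80.0]] [37 50 40]
162 [[594.0, 208.0, 81.0], [603.0, 205.0, 80.0], [610.0, 198.0, 81.0]] [35 47 39]
164 [[587.0, 193.0, 83.0], [596.0, 192.0, 81.0], [602.0, 183.0, 83.0]] [37 49 41]
[0.57493775 0.20100216 0.12046905]
51 [0.12543069 0.12639569 0.1286389  0.12870674 0.13031246 0.13046257
 0.1308128  0.13251116 0.13379834 0.13416629 0.13617587 0.13641506
 0.1365585  0.13782291 0.13853506 0.13968794 0.13980161 0.14165174
 0.14176362 0.14436715]
```

View pics/scene3.png

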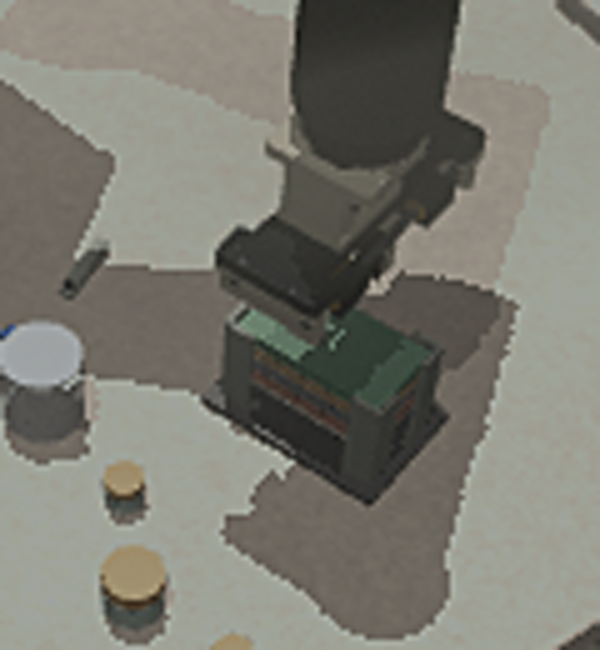

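Run:
```python
from h import *
f=capture("wrist");w=cloud(f);t=r.get_state()["tcp_pos"];print(t)
z=f["z_map"]
for v in range(240,345,10): print(v,[(u,np.round(w[v,u]*1000).tolist()) for u in (155,165,175,185,195,320,330,340)])
```

```text
[0.57483183 0.20092322 0.12029858]
240 [(155, [653.0, 125.0, 1.0]), (165, [578.0, 154.0, 133.0]), (175, [576.0, 159.0, 133.0]), (185, [575.0, 164.0, 133.0]), (195, [575.0, 168.0, 131.0]), (320, [556.0, 229.0, 130.0]), (330, [553.0, 233.0, 134.0]), (340, [552.0, 238.0, 134.0])]
250 [(155, [664.0, 127.0, 0.0]), (165, [577.0, 157.0, 144.0]), (175, [576.0, 161.0, 144.0]), (185, [576.0, 165.0, 141.0]), (195, [578.0, 170.0, 135.0]), (320, [556.0, 227.0, 143.0]), (330, [554.0, 231.0, 143.0]), (340, [553.0, 235.0, 144.0])]
260 [(155, [578.0, 155.0, 153.0]), (165, [577.0, 159.0, 153.0]), (175, [575.0, 163.0, 154.0]), (185, [575.0, 167.0, 150.0]), (195, [582.0, 171.0, 137.0]), (320, [559.0, 227.0, 147.0]), (330, [556.0, 230.0, 150.0]), (340, [554.0, 233.0, 153.0])]
270 [(155, [576.0, 157.0, 163.0]), (165, [575.0, 161.0, 162.0]), (175, [575.0, 165.0, 160.0]), (185, [575.0, 169.0, 158.0]), (195, [586.0, 173.0, 140.0]), (320, [564.0, 229.0, 147.0]), (330, [557.0, 228.0, 159.0]), (340, [554.0, 231.0, 162.0])]
280 [(155, [553.0, 164.0, 202.0]), (165, [552.0, 167.0, 202.0]), (175, [551.0, 170.0, 202
[... 894 characters left out ...]
55, [577.0, 166.0, 190.0]), (165, [584.0, 168.0, 181.0]), (175, [593.0, 171.0, 169.0]), (185, [734.0, 173.0, 0.0]), (195, [731.0, 183.0, 0.0]), (320, [693.0, 306.0, 0.0]), (330, [573.0, 232.0, 170.0]), (340, [570.0, 234.0, 173.0])]
330 [(155, [579.0, 167.0, 192.0]), (165, [588.0, 169.0, 181.0]), (175, [749.0, 165.0, 0.0]), (185, [746.0, 176.0, 0.0]), (195, [743.0, 186.0, 0.0]), (320, [704.0, 310.0, 2.0]), (330, [701.0, 320.0, 1.0]), (340, [573.0, 235.0, 174.0])]
340 [(155, [583.0, 168.0, 192.0]), (165, [591.0, 170.0, 183.0]), (175, [761.0, 168.0, 1.0]), (185, [758.0, 178.0, 1.0]), (195, [754.0, 189.0, 1.0]), (320, [717.0, 315.0, -0.0]), (330, [714.0, 325.0, 1.0]), (340, [711.0, 335.0, 0.0])]
```

Run:
```python
from h import *
t=np.array(r.get_state()["tcp_pos"])
for c in ("wrist","scene","side"):
    f=capture(c);w=cloud(f)
    d=w-t
    g=(np.hypot(d[...,0],d[...,1])<.065)&(w[...,2]>.1)&(w[...,2]<.2)
    # per column lowest finger point
    out=[]
    for u in range(512):
        q=w[:,u][g[:,u]]
        if len(q)>=3: out.append((np.nanmin(q[:,2]),u,np.round(q[np.nanargmin(q[:,2])]*1000,0).tolist()))
    out.sort(); print(c,t[2],[ (round(o[0]*1000,1),o[1],o[2][:2]) for o in out[:14]])
```

```text
wrist 0.12029858355650166 [(np.float64(122.4), 313, [558.0, 227.0]), (np.float64(123.1), 198, [575.0, 169.0]), (np.float64(123.2), 316, [557.0, 229.0]), (np.float64(123.2), 311, [570.0, 231.0]), (np.float64(123.2), 318, [556.0, 230.0]), (np.float64(123.3), 196, [575.0, 168.0]), (np.float64(123.3), 199, [579.0, 170.0]), (np.float64(123.3), 194, [576.0, 167.0]), (np.float64(123.6), 200, [588.0, 173.0]), (np.float64(123.6), 195, [575.0, 167.0]), (np.float64(123.7), 197, [576.0, 168.0]), (np.float64(123.9), 317, [556.0, 229.0]), (np.float64(123.9), 314, [557.0, 228.0]), (np.float64(123.9), 312, [563.0, 228.0])]
scene 0.12029858355650166 [(np.float64(127.9), 304, [572.0, 232.0]), (np.float64(129.2), 306, [573.0, 240.0]), (np.float64(132.6), 305, [577.0, 232.0]), (np.float64(132.7), 307, [574.0, 243.0]), (np.float64(132.7), 308, [572.0, 249.0]), (np.float64(137.0), 301, [558.0, 229.0]), (np.float64(146.5), 302, [563.0, 229.0])]
side 0.12029858355650166 [(np.float64(120.0), 239, [572.0, 167.0]), (np.float64(120.7), 226, [558.0, 228.0]), (np.float64(120.8), 229, [569.0, 229.0]), (np.float64(121.4), 225, [555.0, 228.0]), (np.float64(121.8), 247, [597.0, 163.0]), (np.float64(121.9), 240, [573.0, 162.0]), (np.float64(122.0), 222, [550.0, 238.0]), (np.float64(122.0), 228, [568.0, 234.0]), (np.float64(123.6), 227, [562.0, 227.0]), (np.float64(124.4), 224, [553.0, 230.0]), (np.float64(124.6), 241, [574.0, 156.0]), (np.float64(124.8), 244, [584.0, 157.0]), (np.float64(125.1), 243, [579.0, 152.0]), (np.float64(125.3), 223, [550.0, 230.0])]
```

All three cameras put the fingertips about 3 mm above the reported TCP height (z about 0.1235 against a TCP of 0.1203). The stated 19 mm tip extent therefore doesn't match what I see, and the first closing passed above the board. I'll use the measured offset, descend in two stages and check in between.

Call:
step_arm(motion=[[0.0876,0,0,0,0],[0.0876,0,0,0,0],[0.0876,0,0,0.015,0],[0.0876,0,0,0.028,0],[0.0876,0,0,0.028,0]])

```text
time_s: 5.45
tcp_pos: [0.5739, 0.2003, 0.0905]
eef_rot: [-179.9, -0.2, -163.0]
contact_force: [-0.5, -0.6, -0.9]
gripper_width: 0.0873
```

```bash
cat > tips.py <<'E'
from h import *
s=r.get_state();t=np.array(s["tcp_pos"]);print(s["time_s"],t,s["eef_rot"],s["gripper_width"],s["contact_force"])
a=np.deg2rad(17);ux=np.array([np.cos(a),np.sin(a)]);uy=np.array([-np.sin(a),np.cos(a)])
for c in ("wrist","side","scene"):
    f=capture(c);w=cloud(f)
    dx=(w[...,:2]-t[:2])@ux; dy=(w[...,:2]-t[:2])@uy
    hw=s["gripper_width"]/2
    g=(abs(dx)<.013)&(abs(dy)>hw-.004)&(abs(dy)<hw+.02)&(w[...,2]>t[2]-.02)
    for sg in (1,-1):
        q=w[g&(sg*dy>0)]
        if len(q)>5: print(c,sg,len(q),np.round((np.sort(q[:,2])[:8]-t[2])*1000,1))
E
python3 tips.py
```

```text
5.45 [0.57390818 0.20028612 0.09045446] [-179.94716078   -0.1883167  -163.00857162] 0.08726243297794214 [-0.52977499 -0.59862738 -0.91556895]
wrist 1 3702 [2.5 2.8 2.8 2.9 3.1 3.1 3.3 3.3]
wrist -1 4264 [2.4 2.4 3.  3.2 3.5 3.5 3.5 3.6]
side 1 131 [1.7 2.  2.6 2.7 3.3 3.3 3.7 4.6]
side -1 890 [1.2 5.  5.4 5.4 6.3 6.6 6.9 8.1]
scene 1 38 [ 6.2  7.  13.  13.9 15.2 15.8 19.2 19.9]
scene -1 735 [ 2.8  8.  13.3 13.4 13.6 13.6 15.1 15.6]
```

Call:
step_arm(motion=[[0.0876,0,0,0.01,0],[0.0876,0,0,0.0195,0],[0.0876,0,0,0.0195,0],[0.0876,0,0,0.0195,0]])

```text
time_s: 6.1
tcp_pos: [0.5751, 0.201, 0.0729]
eef_rot: [-180.0, -0.0, -163.0]
contact_force: [-0.2, 1.1, 0.0]
gripper_width: 0.0876
```

```bash
python3 tips.py
python3 - <<'E'
from h import *
f=capture("side");save("side4",f,(180,60,300,220),4)
E
```

```text
6.1 [0.57506832 0.20097884 0.07291244] [-1.79991216e+02 -4.62215189e-03 -1.62990041e+02] 0.0876196224063829 [-0.16711702  1.13755919  0.04394971]
wrist 1 3697 [2.3 2.5 2.6 3.  3.1 3.2 3.2 3.2]
wrist -1 4249 [2.9 3.1 3.2 3.2 3.3 3.4 3.4 3.4]
side 1 105 [0.4 1.8 2.8 3.7 3.7 4.5 4.8 6.3]
side -1 844 [0.7 1.  2.3 3.5 4.2 4.9 5.1 5.3]
scene 1 52 [ 0.   4.9  8.2  9.4 10.8 11.4 12.4 12.7]
scene -1 710 [ 7.8  8.7  9.2 10.  11.3 12.6 13.  13.1]
```

View pics/side4.png

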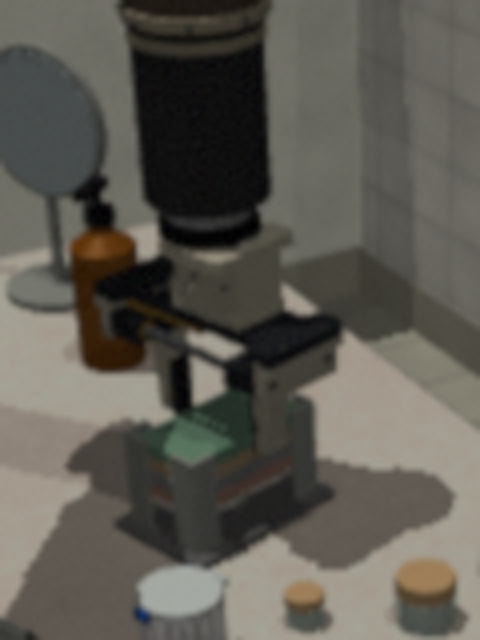

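The near fingertip at (270,455) now overlaps the board's edge band. Closing again.

Call:
step_arm(motion=[[0.055,0,0,0,0],[0.055,0,0,0,0],[0.055,0,0,0,0],[0.055,0,0,0,0]], newtons=20)

```text
time_s: 6.8
tcp_pos: [0.575, 0.201, 0.073]
eef_rot: [180.0, 0.0, -163.0]
contact_force: [-0.2, -0.1, -0.3]
gripper_width: 0.066
```

Width is 66 mm, so the board is held. Lifting gently, with the pile following at first.

Call:
step_arm(motion=[[0.055,0,0,-0.004,0],[0.055,0,0,-0.008,0],[0.055,0,0,-0.012,0],[0.055,0,0,-0.016,0],[0.055,0,0,-0.02,0]])

```text
time_s: 7.42
tcp_pos: [0.575, 0.201, 0.0933]
eef_rot: [180.0, 0.0, -163.0]
contact_force: [-0.5, 0.2, -0.7]
gripper_width: 0.0657
```

Run:
```python
from h import *
s=r.get_state();print(s["time_s"],s["tcp_pos"],s["gripper_width"],s["contact_force"])
f=capture("side");save("side5",f,(180,60,300,220),4)
```

```text
7.425 [0.57498284 0.20096675 0.09326214] 0.06569981275523712 [-0.47511165  0.19339831 -0.70510577]
```

View pics/side5.png

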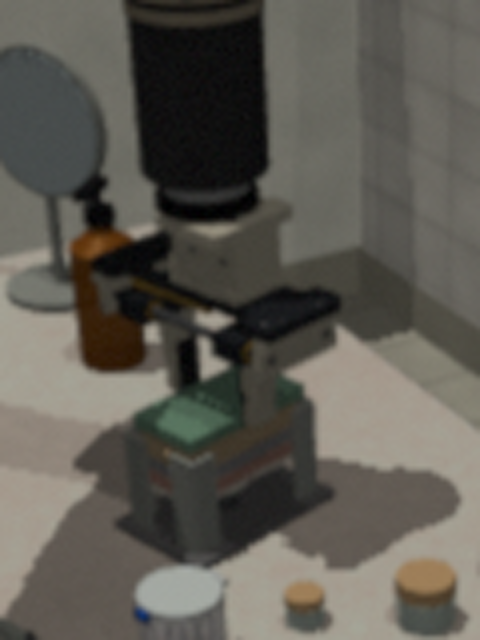

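The green board is rising and the sand one is underneath at (220,450). Lifting clear.

Call:
step_arm(motion=[[0.055,0,0,-0.008,0],[0.055,0,0,-0.02,0],[0.055,0,0,-0.04,0],[0.055,0,0,-0.06,0],[0.055,0,0,-0.07,0]])

```text
time_s: 8.1
tcp_pos: [0.5756, 0.2014, 0.1649]
eef_rot: [180.0, 0.1, -163.0]
contact_force: [-0.1, 1.0, -1.3]
gripper_width: 0.0652
```

Run:
```python
from h import *
s=r.get_state();print(s["time_s"],s["tcp_pos"],s["gripper_width"],s["contact_force"])
f=capture("side");save("side6",f,(180,60,300,220),4)
```

```text
8.1 [0.5755863  0.20136088 0.16488924] 0.06522250350625805 [-0.11979535  0.96170698 -1.30524399]
```

View pics/side6.png

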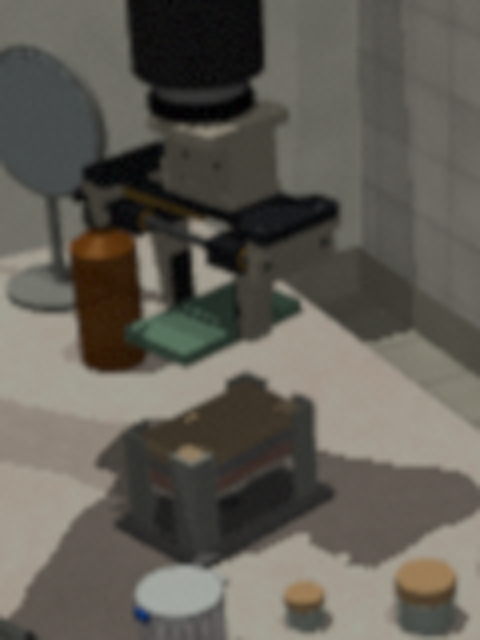

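Only the green board came up, and the sand board has risen at (210,420). I'm carrying it to the mat.

Call:
step_arm(motion=[[0.055,0.012,-0.03,-0.01,0.01],[0.055,0.03,-0.073,-0.01,0.02],[0.055,0.05,-0.122,-0.01,0.03],[0.055,0.07,-0.17,-0.01,0.04],[0.055,0.09,-0.219,-0.01,0.052]], newtons=30)

```text
time_s: 8.78
tcp_pos: [0.5523, -0.0363, 0.1727]
eef_rot: [180.0, -0.0, -166.0]
contact_force: [1.4, 0.2, -0.7]
gripper_width: 0.0654
```

Call:
step_arm(motion=[[0.055,0.018,-0.05,0,0],[0.055,0.036,-0.098,0,0],[0.055,0.053,-0.145,0,0],[0.055,0.066,-0.18,0,0],[0.055,0.068,-0.194,0,0]])

```text
time_s: 9.4
tcp_pos: [0.5332, -0.2412, 0.1724]
eef_rot: [180.0, -0.0, -166.1]
contact_force: [0.2, -0.9, -1.4]
gripper_width: 0.0656
```

Run:
```python
from h import *
s=r.get_state();print(s["time_s"],s["tcp_pos"],s["eef_rot"],s["gripper_width"],s["contact_force"])
for c in ("scene","side"):
    f=capture(c);save(c+"7",f,s=1.5);w=cloud(f)
    im=f["image"].astype(int)
    t=s["tcp_pos"]
    g=(im[...,1]>im[...,0]+8)&(np.hypot(w[...,0]-t[0],w[...,1]-t[1])<.1)&(w[...,2]>.1)&(w[...,2]<.22)
    p=w[g]; A=np.c_[p[:,:2]-t[:2],np.ones(len(p))]
    print(c,cv2.minAreaRect((p[:,:2]*1000).astype(np.float32)),len(p),np.linalg.lstsq(A,p[:,2],rcond=None)[0])
    g=(im.max(-1)<80)&(np.hypot(w[...,0]-.533,w[...,1]+.24)<.12)&(abs(w[...,2])<.008);p=w[g]
    print(cv2.minAreaRect((p[:,:2]*1000).astype(np.float32)),len(p))
```

```text
9.4 [ 0.53316579 -0.24122676  0.17243225] [ 1.79975269e+02 -4.87902450e-02 -1.66106968e+02] 0.06559133215194259 [ 0.19507135 -0.86304853 -1.41753285]
scene ((546.291748046875, -236.76026916503906), (96.60114288330078, 66.98768615722656), 13.301389694213867) 503 [-0.00896557  0.00109898  0.18408368]
((530.3287963867188, -219.52130126953125), (170.2056884765625, 150.633544921875), 13.96247673034668) 1333
side ((518.5611572265625, -246.08885192871094), (100.43982696533203, 68.77408599853516), 12.694097518920898) 808 [0.01073224 0.01675155 0.18053063]
((525.88671875, -210.01251220703125), (175.80299377441406, 176.57286071777344), 14.708755493164062) 2411
```

View pics/side7.png

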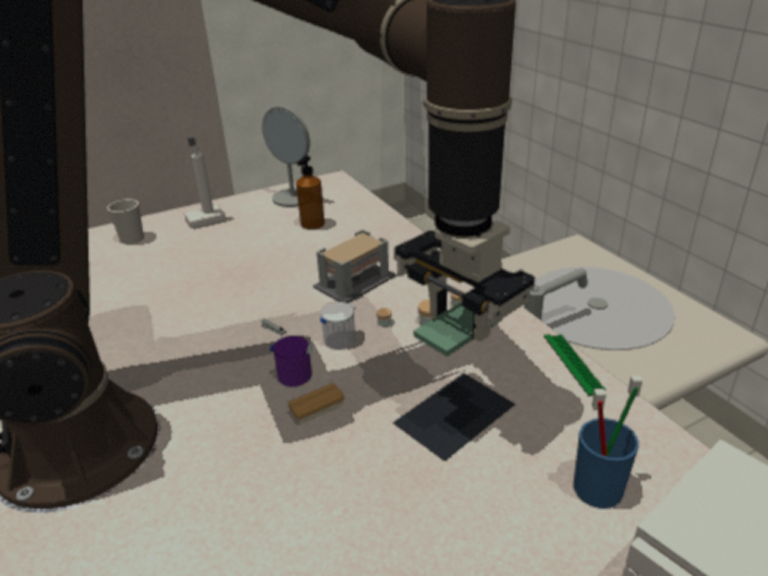

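View pics/scene7.png

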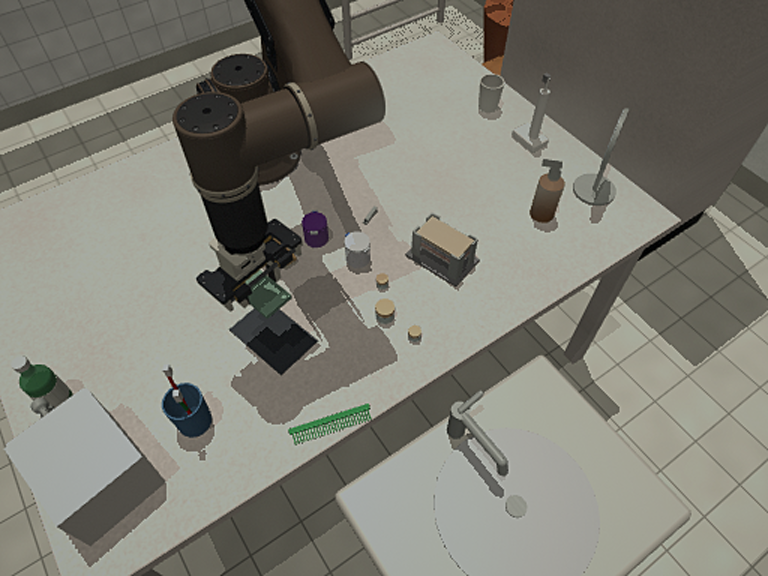

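The pictures show the green board level at the jaws, over the mat (scene (268,295), side (450,330)), and the sand board on top of the holder. Lowering.

Call:
step_arm(motion=[[0.055,0,0,0.04,0],[0.055,0,0,0.08,0],[0.055,0,0,0.12,0],[0.055,0,0,0.145,0],[0.055,0,0,0.153,0]])

```text
time_s: 10.12
tcp_pos: [0.5332, -0.2383, 0.0183]
eef_rot: [179.9, -0.2, -165.9]
contact_force: [-0.4, 0.6, -0.5]
gripper_width: 0.0655
```

Call:
step_arm(motion=[[0.055,0,0,0.005,0],[0.055,0,0,0.009,0],[0.055,0,0,0.011,0],[0.055,0,0,0.0125,0],[0.055,0,0,0.0125,0]])

```text
time_s: 10.75
tcp_pos: [0.5341, -0.2395, 0.0077]
eef_rot: [-180.0, 0.0, -166.0]
contact_force: [-0.7, -0.6, -0.9]
gripper_width: 0.0656
```

Call:
step_arm(motion=[[0.055,0,0,0.001,0],[0.055,0,0,0.001,0]])

```text
time_s: 11.0
tcp_pos: [0.534, -0.2395, 0.0064]
eef_rot: [180.0, -0.0, -166.0]
contact_force: [0.8, 0.1, -0.9]
gripper_width: 0.0653
```

Call:
step_arm(motion=[[0.055,0,0,0.001,0],[0.055,0,0,0.002,0],[0.055,0,0,0.002,0]])

```text
time_s: 11.38
tcp_pos: [0.5339, -0.2395, 0.0043]
eef_rot: [180.0, -0.0, -166.0]
contact_force: [-0.2, 0.1, -0.4]
gripper_width: 0.0657
```

Run:
```python
from h import *
s=r.get_state();print(s["time_s"],s["tcp_pos"],s["gripper_width"],s["contact_force"])
f=capture("wrist");save("wrist8",f,s=1.5)
f=capture("side");save("side8",f,(230,200,360,320),5)
w=cloud(f);im=f["image"].astype(int)
g=(im[...,1]>im[...,0]+8)&(np.hypot(w[...,0]-.534,w[...,1]+.24)<.1)&(w[...,2]<.06)
p=w[g];print(np.median(p[:,2])+.0033,len(p))
```

```text
11.375 [ 0.53391158 -0.23945479  0.00431631] 0.06566761268154976 [-0.21211202  0.06782689 -0.36930758]
0.015485044155620274 775
```

View pics/side8.png

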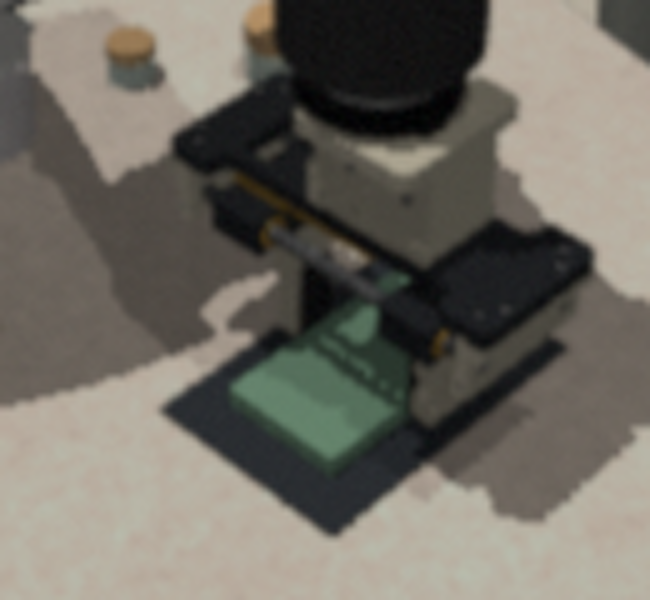

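The board sits on the mat, or within a millimetre of it (front edge at (330,465)). I'll go 1 mm further and check the force.

Call:
step_arm(motion=[[0.055,0,0,0.001,0],[0.055,0,0,0.001,0]])

```text
time_s: 11.72
tcp_pos: [0.5341, -0.2395, 0.004]
eef_rot: [-180.0, 0.0, -166.0]
contact_force: [-1.8, 0.9, 3.8]
gripper_width: 0.0653
```

Contact at 3.8 N. Releasing, then going straight up.

Call:
step_arm(motion=[[0.0876,0,0,0,0],[0.0876,0,0,0,0],[0.0876,0,0,0,0],[0.0876,0,0,0,0],[0.0876,0,0,-0.01,0]])

```text
time_s: 12.35
tcp_pos: [0.5333, -0.2394, 0.0131]
eef_rot: [180.0, -0.1, -166.0]
contact_force: [0.5, -0.0, 1.1]
gripper_width: 0.0876
```

Call:
step_arm(motion=[[0.0876,0,0,-0.05,0],[0.0876,0,0,-0.1,0],[0.0876,0,0,-0.15,0],[0.0876,0,0,-0.19,0],[0.0876,0,0,-0.2,0]])

```text
time_s: 12.98
tcp_pos: [0.5353, -0.2398, 0.2176]
eef_rot: [-179.9, 0.3, -166.0]
contact_force: [-1.0, 0.0, -1.0]
gripper_width: 0.0877
```

Run:
```python
from h import *
s=r.get_state();print(s["time_s"],s["tcp_pos"],s["eef_rot"],s["gripper_width"],s["contact_force"])
for c in ("wrist","scene","side"):
    f=capture(c);save(c+"9",f,s=1.5);w=cloud(f);im=f["image"].astype(int)
    d=np.hypot(w[...,0]-.534,w[...,1]+.24)
    g=(im[...,1]>im[...,0]+8)&(d<.09)&(w[...,2]>-.01)&(w[...,2]<.03);p=w[g]
    if len(p)>10: print(c,"board",cv2.minAreaRect((p[:,:2]*1000).astype(np.float32)),len(p),np.median(p[:,2]))
    g=((im.max(-1)<80)|g)&(d<.12)&(abs(w[...,2])<.03);p=w[g]
    if len(p)>10: print(c,"mat",cv2.minAreaRect((p[:,:2]*1000).astype(np.float32)),len(p))
    for l in ("board_2","board_1","mat"): print(l,[(np.round(x["location"],3).tolist(),round(x["p"],2)) for x in spotter.tip_of(c,l)])
    g=(np.hypot(w[...,0]-.575,w[...,1]-.201)<.025)&(w[...,2]>.04);p=w[g]
    if len(p)>5: print("pile top",np.median(p[:,2]))
```

```text
12.975 [ 0.53527466 -0.23984498  0.21762027] [-179.85210325    0.30936571 -165.95798491] 0.08774549396286124 [-0.99493385  0.0397696  -1.03037236]
wrist board ((535.5684814453125, -239.17022705078125), (125.45059967041016, 69.64402770996094), 13.788163185119629) 6119 0.015202650666170547
wrist mat ((526.3741455078125, -209.25408935546875), (169.6327667236328, 173.38116455078125), 14.097078323364258) 13402
board_2 [([0.53, -0.243, 0.002], 0.92)]
board_1 [([0.53, -0.243, 0.002], 0.92)]
mat []
scene board ((531.891845703125, -253.29290771484375), (133.31106567382812, 102.05425262451172), 9.261112213134766) 682 0.015956165273624423
scene mat ((531.7244262695312, -221.80166625976562), (180.40411376953125, 161.77491760253906), 7.676161766052246) 1496
board_2 [([0.529, -0.241, 0.006], 0.61)]
board_1 [([0.529, -0.241, 0.006], 0.61)]
mat [([0.53, -0.238, -0.002], 0.89)]
pile top 0.08491538643805774
side board ((534.6548461914062, -234.1917724609375), (137.32855224609375, 79.5714111328125), 14.087645530700684) 1185 0.011708685710969613
side mat ((525.495361328125, -209.69139099121094), (174.82789611816406, 176.5167999267578), 14.34622859954834) 2498
board_2 [([0.574, 0.202, 0.076], 0.84), ([0.535, -0.242, 0.0], 0.61)]
board_1 [([0.574, 0.202, 0.076], 0.84), ([0.535, -0.242, 0.0], 0.61)]
mat [([0.532, -0.24, -0.004], 0.57)]
pile top 0.08037154839169552
```

View pics/wrist9.png

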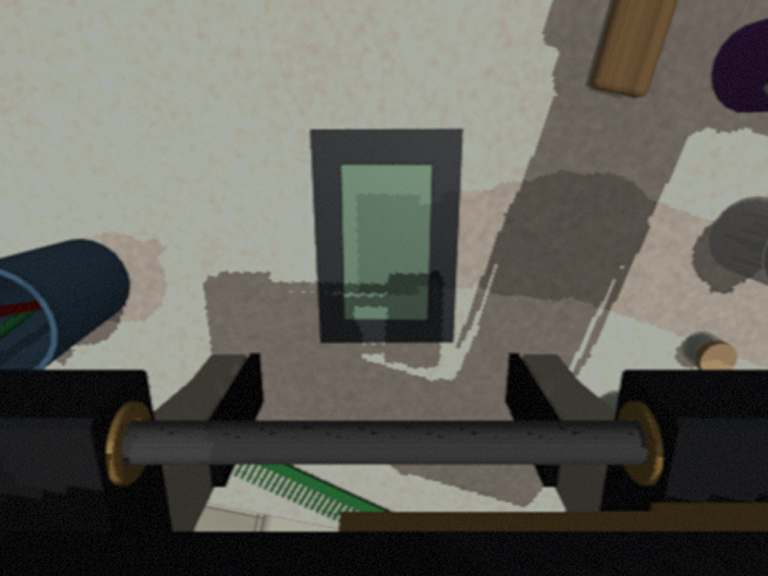

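View pics/side9.png

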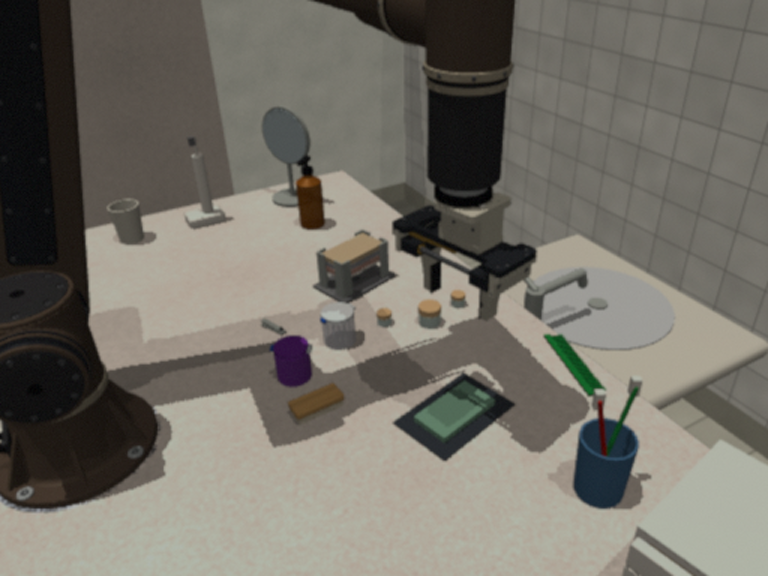

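The board lies centred on the mat (wrist picture (387,242), mat around it evenly), and the sand board's top is back at 84 mm. Now moving above the tub.

Call:
step_arm(motion=[[0.0876,0.001,0.055,0,0],[0.0876,0.002,0.115,0,0],[0.0876,0.004,0.175,0,0],[0.0876,0.006,0.23,0,0],[0.0876,0.006,0.282,0,0]])

```text
time_s: 14.2
tcp_pos: [0.4591, 0.0343, 0.2137]
eef_rot: [180.0, 0.0, -166.0]
contact_force: [0.5, 0.1, 0.3]
gripper_width: 0.0874
```

Call:
step_arm(motion=[[0.0876,0,0,0,0],[0.0876,0,0,0,0]])

```text
time_s: 14.45
tcp_pos: [0.4599, 0.0328, 0.2135]
eef_rot: [-180.0, 0.0, -165.9]
contact_force: [-0.1, 0.3, -0.0]
gripper_width: 0.0877
```

Run:
```python
from h import *
s=r.get_state();print(s["time_s"],s["tcp_pos"],s["eef_rot"])
for c in ("wrist","scene"):
    f=capture(c);w=cloud(f);im=f["image"].astype(int)
    if c=="wrist": save("wrist10",f,s=1.5)
    d=np.hypot(w[...,0]-.46,w[...,1]-.033)
    g=(d<.05)&(w[...,2]>.06)&(w[...,2]<.075);p=w[g]
    if len(p)>10: print(c,cv2.minEnclosingCircle((p[:,:2]*1000).astype(np.float32)),cv2.minAreaRect((p[:,:2]*1000).astype(np.float32)),np.median(p[:,2]))
    g=(d<.05)&(im[...,2]>im[...,0]+35);print("blue",np.nanmean(w[g],0),g.sum())
```

```text
14.45 [0.45986803 0.03281511 0.21351756] [-1.79994867e+02  4.71403779e-03 -1.65901444e+02]
wrist ((458.8282775878906, 32.325340270996094), 35.36013412475586) ((458.9892272949219, 33.34296417236328), (60.988922119140625, 58.875572204589844), 53.05905532836914) 0.0661553843207941
blue [0.42697971 0.02538072 0.06411937] 52
scene ((460.2113037109375, 34.26836013793945), 35.5867919921875) ((459.8556823730469, 33.76762390136719), (57.0402717590332, 62.81422805786133), 65.13687133789062) 0.06665032127241943
blue [0.42690053 0.02642297 0.06485719] 1
```

View pics/wrist10.png

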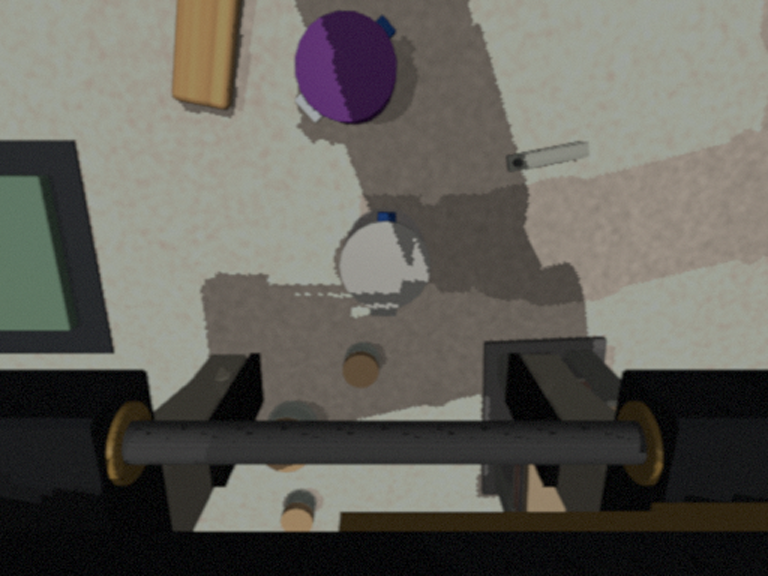

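The tub's lid is centred at (383,262) and its button at (386,216) is perpendicular to the jaws. Descending.

Call:
step_arm(motion=[[0.0876,0.001,0,0.05,0],[0.0876,0.001,0,0.1,0],[0.0876,0.001,0,0.145,0],[0.0876,0.001,0,0.18,0],[0.0876,0.001,0,0.193,0]])

```text
time_s: 15.18
tcp_pos: [0.4579, 0.0307, 0.0186]
eef_rot: [-179.9, -0.2, -166.1]
contact_force: [-0.1, 0.7, 0.4]
gripper_width: 0.0879
```

Call:
step_arm(motion=[[0.05,0,0,0,0],[0.05,0,0,0,0],[0.05,0,0,0,0],[0.05,0,0,0,0]], newtons=15)

```text
time_s: 15.68
tcp_pos: [0.4596, 0.0328, 0.0215]
eef_rot: [180.0, 0.1, -166.0]
contact_force: [-1.3, 0.7, 6.9]
gripper_width: 0.0597
```

There is an upward reaction of 6.9 N, so the gripper's cross-rod is probably resting on the lid. The body looks only about 45 mm above the reported TCP. I'll open, go up 10 mm and regrip.

Call:
step_arm(motion=[[0.0876,0,0,0,0],[0.0876,0,0,0,0],[0.0876,0,0,-0.01,0],[0.0876,0,0,-0.01,0]])

```text
time_s: 16.18
tcp_pos: [0.4595, 0.0327, 0.0313]
eef_rot: [180.0, 0.1, -166.0]
contact_force: [-0.1, -0.1, -0.5]
gripper_width: 0.0868
```

Run:
```python
from h import *
s=r.get_state();print(s["time_s"],s["tcp_pos"],s["contact_force"],s["gripper_width"])
f=capture("side");save("side11",f,(160,100,300,250),4)
f=capture("scene");save("scene11",f,(180,110,300,230),5)
```

```text
16.175 [0.45949391 0.03272879 0.03134398] [-0.07186611 -0.05258833 -0.5413034 ] 0.08680137455676142
```

View pics/side11.png

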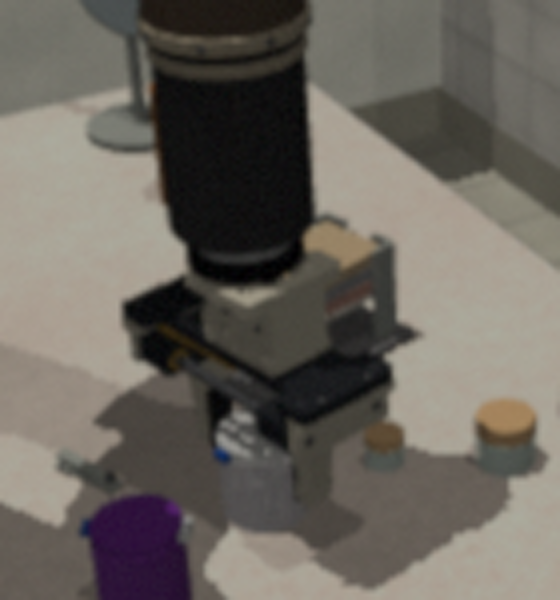

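The tub stands upright between the fingers, with the lid below the crossbar. Closing.

Call:
step_arm(motion=[[0.05,0,0,0,0],[0.05,0,0,0,0],[0.05,0,0,0,0],[0.05,0,0,0,0]], newtons=15)

```text
time_s: 16.77
tcp_pos: [0.4588, 0.0324, 0.0304]
eef_rot: [-180.0, -0.0, -166.0]
contact_force: [-0.0, -0.2, -1.7]
gripper_width: 0.0597
```

Call:
step_arm(motion=[[0.05,0,0,-0.005,0],[0.05,0,0,-0.02,0],[0.05,0,0,-0.05,0],[0.05,0,0,-0.08,0],[0.05,0,0,-0.09,0]])

```text
time_s: 17.4
tcp_pos: [0.4597, 0.0328, 0.1223]
eef_rot: [180.0, 0.2, -166.0]
contact_force: [-0.5, 0.1, -2.3]
gripper_width: 0.0597
```

Run:
```python
from h import *
s=r.get_state();print(s["time_s"],s["tcp_pos"],s["contact_force"],s["gripper_width"])
f=capture("side");save("side12",f,(160,80,300,230),4)
```

```text
17.4 [0.45968768 0.03280839 0.1223048 ] [-0.49271631  0.10993011 -2.25885736] 0.05969946222462016
```

View pics/side12.png

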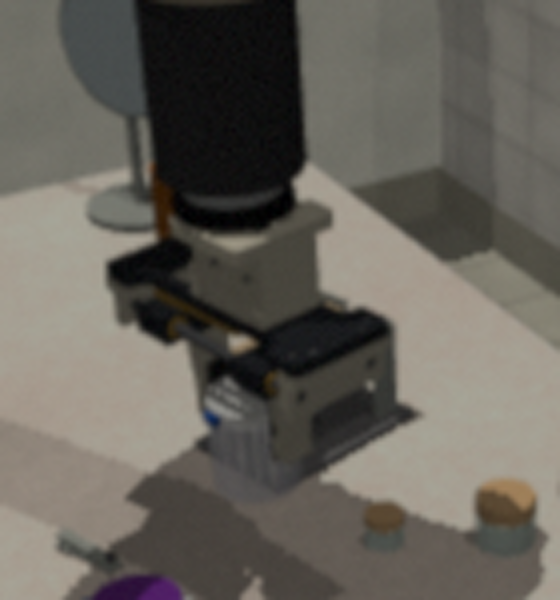

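The tub is lifted upright at (245,430), underside about 92 mm up. I'm carrying it over the board.

Call:
step_arm(motion=[[0.05,-0.001,-0.035,0,0],[0.05,-0.002,-0.09,0,0],[0.05,-0.004,-0.148,0,0],[0.05,-0.006,-0.206,0,0],[0.05,-0.007,-0.26,0,0]])

```text
time_s: 18.08
tcp_pos: [0.5284, -0.22, 0.1191]
eef_rot: [180.0, -0.1, -166.0]
contact_force: [1.5, 0.9, -0.4]
gripper_width: 0.06
```

Call:
step_arm(motion=[[0.05,0,-0.022,0,0],[0.05,0,-0.022,0.03,0],[0.05,0,-0.022,0.055,0],[0.05,0,-0.022,0.064,0],[0.05,0,-0.022,0.064,0]])

```text
time_s: 18.7
tcp_pos: [0.5334, -0.2394, 0.0556]
eef_rot: [180.0, -0.1, -166.0]
contact_force: [0.0, -0.3, -0.3]
gripper_width: 0.0598
```

Run:
```python
from h import *
s=r.get_state();print(s["time_s"],s["tcp_pos"],s["eef_rot"],s["contact_force"],s["gripper_width"])
f=capture("side");save("side13",f,(230,180,370,320),4)
f=capture("scene");save("scene13",f,(110,130,250,270),4)
```

```text
18.7 [ 0.53344215 -0.23936322  0.05557333] [ 1.79963164e+02 -1.12852343e-01 -1.65967350e+02] [ 0.01723877 -0.25358326 -0.31671761] 0.05981056255663936
```

View pics/side13.png

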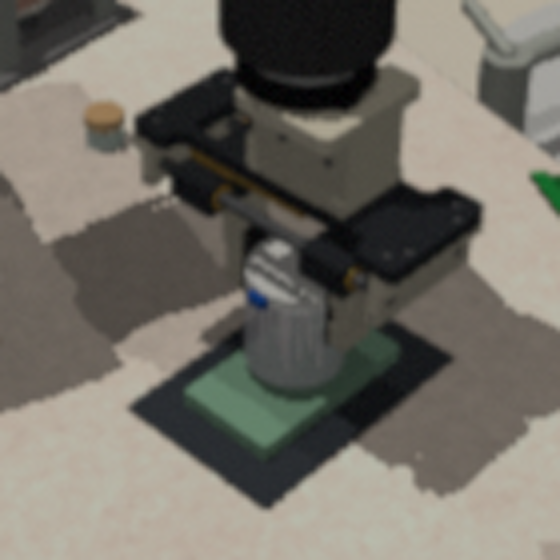

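View pics/scene13.png

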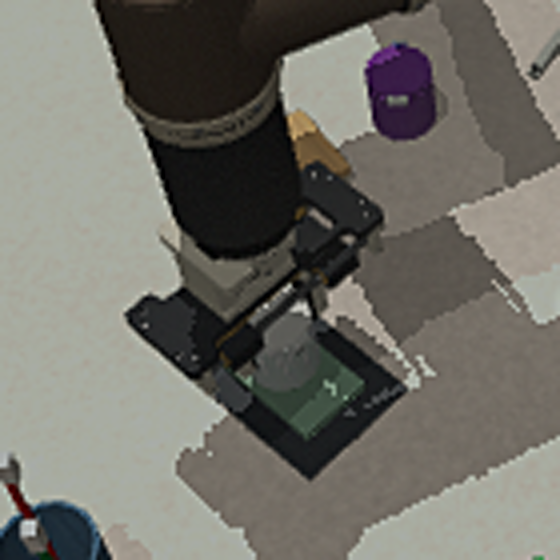

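The side crop shows the tub upright over the middle of the board, with its bottom at (292,385), about 10 mm above it. Lowering the rest slowly.

Call:
step_arm(motion=[[0.05,0,0,0.004,0],[0.05,0,0,0.007,0],[0.05,0,0,0.0085,0],[0.05,0,0,0.0095,0],[0.05,0,0,0.0095,0]])

```text
time_s: 19.42
tcp_pos: [0.534, -0.2395, 0.0469]
eef_rot: [180.0, -0.0, -166.0]
contact_force: [-0.1, -0.3, -0.5]
gripper_width: 0.0596
```

Call:
step_arm(motion=[[0.05,0,0,0.001,0],[0.05,0,0,0.001,0]])

```text
time_s: 19.68
tcp_pos: [0.5339, -0.2395, 0.0459]
eef_rot: [180.0, -0.0, -166.0]
contact_force: [-0.3, 0.8, -1.4]
gripper_width: 0.0593
```

Call:
step_arm(motion=[[0.05,0,0,0.001,0],[0.05,0,0,0.001,0]])

```text
time_s: 19.92
tcp_pos: [0.5341, -0.2395, 0.0454]
eef_rot: [-180.0, 0.0, -166.0]
contact_force: [-2.1, 1.4, 3.7]
gripper_width: 0.0598
```

Call:
step_arm(motion=[[0.05,0,0,0.001,0],[0.05,0,0,0.001,0]])

```text
time_s: 20.18
tcp_pos: [0.5342, -0.2395, 0.0453]
eef_rot: [-180.0, 0.0, -165.9]
contact_force: [-4.4, 2.5, 13.1]
gripper_width: 0.0598
```

Firm contact. I'll back off 1 mm, release and rise.

Call:
step_arm(motion=[[0.05,0,0,-0.001,0],[0.0876,0,0,-0.001,0],[0.0876,0,0,-0.001,0],[0.0876,0,0,-0.001,0],[0.0876,0,0,-0.001,0]])

```text
time_s: 20.8
tcp_pos: [0.534, -0.2395, 0.0448]
eef_rot: [180.0, -0.0, -166.0]
contact_force: [0.6, 0.1, -0.0]
gripper_width: 0.0867
```

Call:
step_arm(motion=[[0.0876,0,0,-0.01,0],[0.0876,0,0,-0.05,0],[0.0876,0,0,-0.1,0],[0.0876,0,0,-0.15,0],[0.0876,0,0,-0.17,0]])

```text
time_s: 21.42
tcp_pos: [0.5353, -0.2399, 0.2195]
eef_rot: [-179.8, 0.3, -166.0]
contact_force: [0.1, 0.5, -1.2]
gripper_width: 0.0876
```

Run:
```python
from h import *
s=r.get_state();print(s["time_s"],s["tcp_pos"],s["eef_rot"],s["gripper_width"])
for c in ("wrist","scene","side"):
    f=capture(c);save(c+"14",f,s=1.5);w=cloud(f);im=f["image"].astype(int)
    d=np.hypot(w[...,0]-.534,w[...,1]+.24)
    g=(d<.045)&(w[...,2]>.074)&(w[...,2]<.09);p=w[g]
    if len(p)>10: print(c,"lid",cv2.minEnclosingCircle((p[:,:2]*1000).astype(np.float32)),cv2.minAreaRect((p[:,:2]*1000).astype(np.float32)),np.median(p[:,2]))
    g=(im[...,1]>im[...,0]+8)&(d<.09)&(w[...,2]>-.01)&(w[...,2]<.025);p=w[g]
    if len(p)>10: print(c,"board",cv2.minAreaRect((p[:,:2]*1000).astype(np.float32)))
    print([(l,[(np.round(x["location"],3).tolist(),round(x["p"],2)) for x in spotter.tip_of(c,l)]) for l in ("tub","board_1","jar")])
    d=np.hypot(w[...,0]-.632,w[...,1]+.006); g=(d<.03)&(w[...,2]>.034)&(w[...,2]<.05);p=w[g]
    if len(p)>10: print(c,"jar",cv2.minEnclosingCircle((p[:,:2]*1000).astype(np.float32)),np.median(p[:,2]))
```

```text
21.425 [ 0.53528223 -0.2398805   0.21950434] [-179.8491923     0.2934699  -165.95349914] 0.08758143496697528
wrist lid ((534.1458740234375, -238.89132690429688), 35.69118881225586) ((534.452880859375, -239.99957275390625), (59.31563949584961, 59.9329833984375), 57.81766128540039) 0.08114586113906308
wrist board ((535.4063720703125, -239.05941772460938), (125.12894439697266, 69.80665588378906), 13.992225646972656)
[('tub', [([0.535, -0.241, 0.017], 0.61)]), ('board_1', []), ('jar', [([0.557, 0.039, -0.001], 0.84), ([0.627, -0.007, 0.001], 0.52)])]
scene lid ((535.7977294921875, -238.22689819335938), 35.47459411621094) ((535.1105346679688, -239.5733184814453), (57.37306594848633, 61.07508087158203), 60.027835845947266) 0.08173940951130665
scene board ((529.2682495117188, -238.62521362304688), (130.5082244873047, 69.22932434082031), 13.624799728393555)
[('tub', [([0.537, -0.24, 0.015], 0.95), ([0.348, -0.018, 0.002], 0.6)]), ('board_1', [([0.534, -0.242, 0.007], 0.58), ([0.574, 0.201, 0.067], 0.57), ([0.535, -0.241, 0.016], 0.36)]), ('jar', [([0.716, 0.014, -0.002], 0.64), ([0.632, -0.01, -0.001], 0.57), ([0.555, 0.038, -0.003], 0.4)])]
scene jar ((632.2429809570312, -6.0044965744018555), 23.27745819091797) 0.04123297948691529
side lid ((530.7871704101562, -241.26878356933594), 34.96102523803711) ((529.7276000976562, -241.75), (61.27447509765625, 57.43374252319336), 54.35778045654297) 0.07802393963018717
side board ((534.3064575195312, -234.75152587890625), (137.6964111328125, 79.63501739501953), 13.461398124694824)
[('tub', [([0.535, -0.24, 0.014], 0.79)]), ('board_1', [([0.533, -0.243, 0.003], 0.61), ([0.577, 0.204, 0.075], 0.59)]), ('jar', [([0.632, -0.006, 0.001], 0.74), ([0.715, 0.017, -0.004], 0.69), ([0.559, 0.04, -0.002], 0.69), ([0.782, -0.244, 0.001], 0.15)])]
side jar ((626.4945068359375, -9.527649879455566), 22.521869659423828) 0.03649297084557901
```

View pics/wrist14.png

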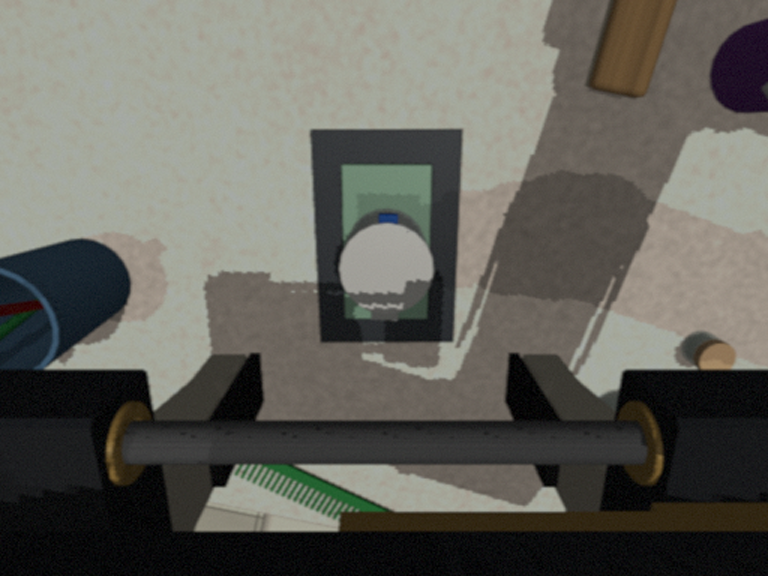

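View pics/side14.png

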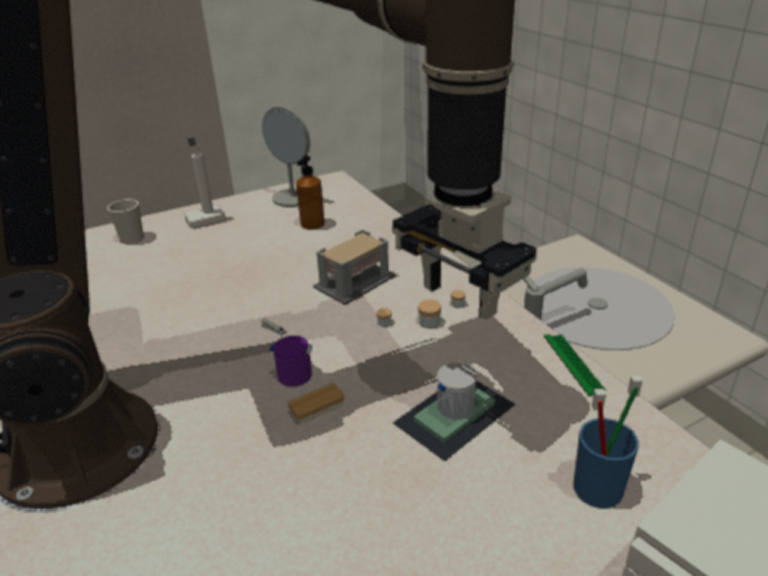

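The tub stands centred on the board (lid at (386,268) in the wrist view, measured at (0.5345,-0.240), top at 81 mm). Now the jar.

Call:
step_arm(motion=[[0.0876,-0.03,0.04,0,0],[0.0876,-0.065,0.087,0,0],[0.0876,-0.1,0.134,0,0],[0.0876,-0.133,0.178,0,0],[0.0876,-0.1515,0.2023,0,0]])

```text
time_s: 22.65
tcp_pos: [0.6327, -0.0039, 0.2145]
eef_rot: [180.0, -0.0, -165.9]
contact_force: [0.3, -0.3, -0.7]
gripper_width: 0.0878
```

Call:
step_arm(motion=[[0.0876,0,0,0.04,0],[0.0876,0,0,0.07,0],[0.0876,0,0,0.08,0],[0.0876,0,0,0.08,0]])

```text
time_s: 23.15
tcp_pos: [0.632, -0.0067, 0.1348]
eef_rot: [-180.0, -0.1, -166.0]
contact_force: [0.5, 0.7, 1.6]
gripper_width: 0.0877
```

Run:
```python
from h import *
s=r.get_state();print(s["time_s"],s["tcp_pos"],s["eef_rot"])
f=capture("wrist");save("wrist15",f,s=1.5);w=cloud(f)
d=np.hypot(w[...,0]-.632,w[...,1]+.006); g=(d<.03)&(w[...,2]>.034)&(w[...,2]<.05);p=w[g]
print("jar",cv2.minEnclosingCircle((p[:,:2]*1000).astype(np.float32)),np.median(p[:,2]))
```

```text
23.15 [ 0.63197872 -0.00665712  0.13481826] [-1.79982839e+02 -5.30363488e-02 -1.65972977e+02]
jar ((631.0880126953125, -7.009538650512695), 21.845943450927734) 0.04019070489684334
```

View pics/wrist15.png

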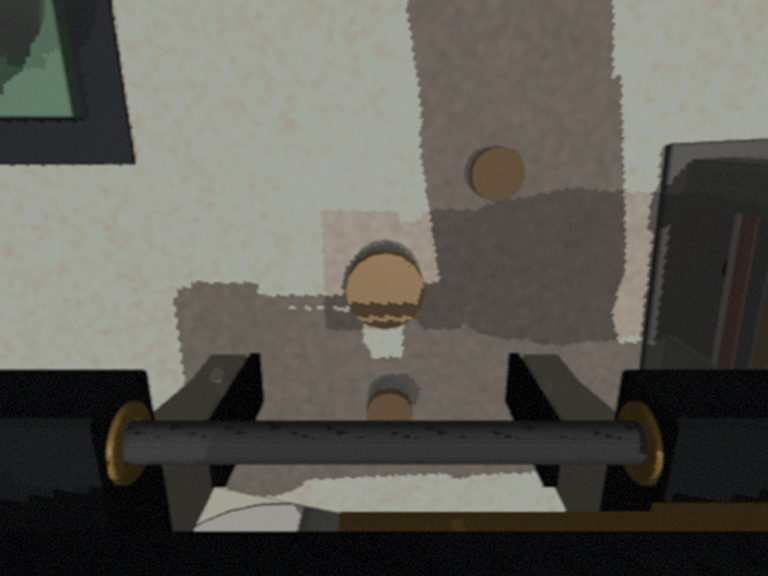

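The jar lid at (385,290) is centred between the jaws, and the small jars at (497,172) and (389,405) are clear of the fingers. Descending and gripping.

Call:
step_arm(motion=[[0.0876,0.001,0,0.05,0],[0.0876,0.001,0,0.095,0],[0.0876,0.001,0,0.117,0],[0.0876,0.001,0,0.122,0],[0.0876,0.001,0,0.122,0]])

```text
time_s: 23.82
tcp_pos: [0.6321, -0.0066, 0.0143]
eef_rot: [-180.0, 0.1, -166.0]
contact_force: [0.4, 0.1, 0.1]
gripper_width: 0.0874
```

Call:
step_arm(motion=[[0.035,0,0,0,0],[0.035,0,0,0,0],[0.035,0,0,0,0],[0.035,0,0,0,0],[0.035,0,0,0,0]], newtons=20)

```text
time_s: 24.45
tcp_pos: [0.631, -0.0067, 0.013]
eef_rot: [-180.0, -0.0, -166.0]
contact_force: [-1.5, 0.5, 1.5]
gripper_width: 0.0433
```

Call:
step_arm(motion=[[0.035,0,0,-0.005,0],[0.035,0,0,-0.03,0],[0.035,0,0,-0.07,0],[0.035,0,0,-0.115,0],[0.035,0,0,-0.14,0]])

```text
time_s: 25.08
tcp_pos: [0.6318, -0.0066, 0.1559]
eef_rot: [-180.0, 0.2, -166.0]
contact_force: [0.1, 0.4, -1.4]
gripper_width: 0.0432
```

Run:
```python
from h import *
s=r.get_state();print(s["time_s"],s["tcp_pos"],s["eef_rot"],s["gripper_width"])
f=capture("side");save("side16",f,(200,60,340,230),4)
```

```text
25.075 [ 0.63175941 -0.00662474  0.155875  ] [-1.79987352e+02  1.67298031e-01 -1.65963298e+02] 0.0431516111465393
```

View pics/side16.png

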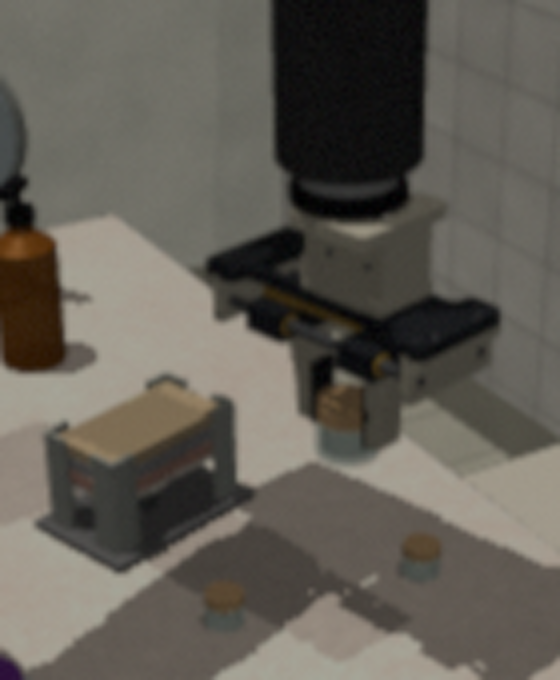

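The jar is held upright at (345,425). I'm carrying it above the tub.

Call:
step_arm(motion=[[0.035,0.022,-0.03,0,0],[0.035,0.056,-0.075,0,0],[0.035,0.09,-0.122,0,0],[0.035,0.122,-0.165,0,0],[0.035,0.143,-0.193,0,0]])

```text
time_s: 25.75
tcp_pos: [0.5375, -0.2305, 0.1528]
eef_rot: [180.0, -0.0, -166.0]
contact_force: [0.2, -0.5, -2.0]
gripper_width: 0.0434
```

Call:
step_arm(motion=[[0.035,0.007,-0.0096,0,0],[0.035,0.007,-0.0096,0.02,0],[0.035,0.007,-0.0096,0.04,0],[0.035,0.007,-0.0096,0.048,0],[0.035,0.007,-0.0096,0.048,0]])

```text
time_s: 26.38
tcp_pos: [0.5346, -0.2392, 0.1046]
eef_rot: [180.0, -0.1, -165.9]
contact_force: [-1.1, 0.3, -1.5]
gripper_width: 0.0434
```

Run:
```python
from h import *
s=r.get_state();print(s["time_s"],s["tcp_pos"],s["eef_rot"],s["contact_force"],s["gripper_width"])
f=capture("side");save("side17",f,(230,160,370,310),4)
f=capture("scene");save("scene17",f,(110,130,250,270),4)
```

```text
26.375 [ 0.53455367 -0.23924808  0.10458031] [ 1.79982461e+02 -5.91380311e-02 -1.65939833e+02] [-1.10097401  0.26008688 -1.48390695] 0.04342249028589004
```

View pics/side17.png

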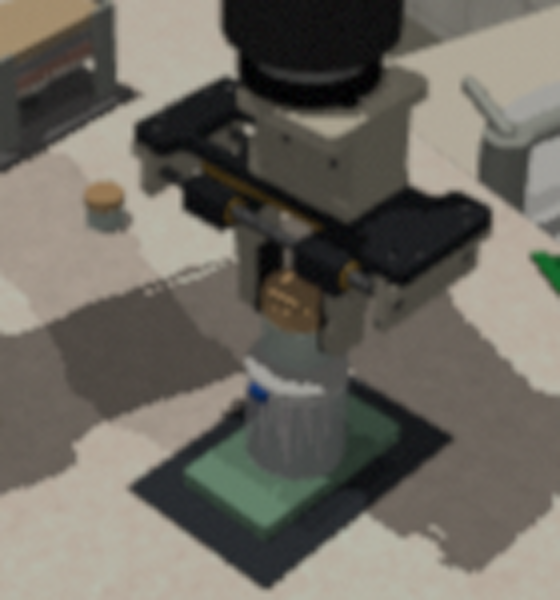

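View pics/scene17.png

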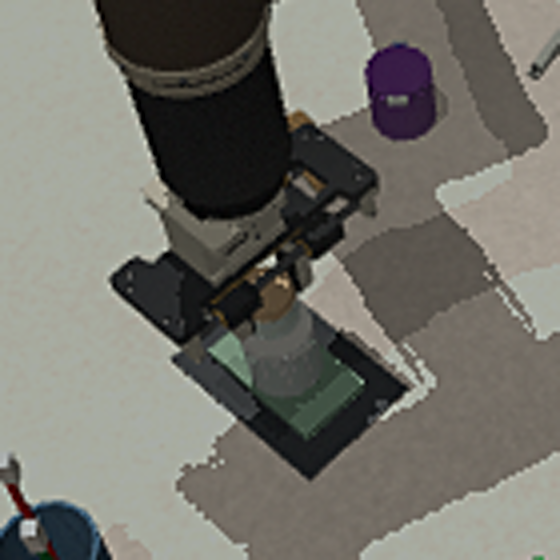

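The jar hangs about 10 mm above the lid, centred over the tub in both views (side (290,345)). Lowering slowly.

Call:
step_arm(motion=[[0.035,0,0,0.004,0],[0.035,0,0,0.007,0],[0.035,0,0,0.009,0],[0.035,0,0,0.0095,0],[0.035,0,0,0.0095,0]])

```text
time_s: 27.1
tcp_pos: [0.5346, -0.2397, 0.0955]
eef_rot: [-180.0, -0.0, -166.0]
contact_force: [-0.2, -0.6, -1.5]
gripper_width: 0.0436
```

Call:
step_arm(motion=[[0.035,0,0,0.001,0],[0.035,0,0,0.001,0]])

```text
time_s: 27.35
tcp_pos: [0.5345, -0.2396, 0.0944]
eef_rot: [180.0, -0.0, -166.0]
contact_force: [0.3, 0.2, -0.6]
gripper_width: 0.0437
```

Call:
step_arm(motion=[[0.035,0,0,0.001,0],[0.035,0,0,0.001,0]])

```text
time_s: 27.6
tcp_pos: [0.5348, -0.2397, 0.094]
eef_rot: [-180.0, 0.0, -166.0]
contact_force: [-0.5, -0.0, 2.7]
gripper_width: 0.0436
```

Light contact at 2.7 N. Releasing and rising.

Call:
step_arm(motion=[[0.07,0,0,0,0],[0.0876,0,0,0,0],[0.0876,0,0,0,0],[0.0876,0,0,0,0],[0.0876,0,0,0,0]])

```text
time_s: 28.22
tcp_pos: [0.5346, -0.2396, 0.0934]
eef_rot: [180.0, -0.0, -166.0]
contact_force: [-0.1, -0.5, -0.1]
gripper_width: 0.0855
```

Call:
step_arm(motion=[[0.0876,0,0,-0.01,0],[0.0876,0,0,-0.04,0],[0.0876,0,0,-0.08,0],[0.0876,0,0,-0.12,0],[0.0876,0,0,-0.13,0]])

```text
time_s: 28.85
tcp_pos: [0.536, -0.2401, 0.2274]
eef_rot: [-179.9, 0.3, -166.0]
contact_force: [-0.6, 0.1, -0.4]
gripper_width: 0.0878
```

Run:
```python
from h import *
s=r.get_state();print(s["time_s"],s["tcp_pos"],s["gripper_width"],s["contact_force"])
for c in ("wrist","scene","side"):
    f=capture(c);save(c+"18",f,s=1.5);w=cloud(f)
    d=np.hypot(w[...,0]-.534,w[...,1]+.24)
    for l,a,b in (("jar",.112,.135),("lid",.074,.09)):
        p=w[(d<.045)&(w[...,2]>a)&(w[...,2]<b)]
        if len(p)>10: print(c,l,cv2.minEnclosingCircle((p[:,:2]*1000).astype(np.float32)),np.median(p[:,2]))
    p=w[(np.hypot(w[...,0]-.575,w[...,1]-.201)<.025)&(w[...,2]>.04)]
    if len(p)>5: print("pile top",np.median(p[:,2]))
    print([(l,[(np.round(x["location"],3).tolist(),round(x["p"],2)) for x in spotter.tip_of(c,l)]) for l in ("cup","pump","comb","clipper","nailbrush")])
```

```text
28.85 [ 0.53595305 -0.24007863  0.22743104] 0.08777333073060466 [-0.62362849  0.13281727 -0.3581333 ]
wrist jar ((535.0941162109375, -239.9789581298828), 22.023448944091797) 0.12118162249569556
wrist lid ((530.522216796875, -240.7989959716797), 31.558216094970703) 0.08112319153737083
[('cup', [([0.62, -0.464, -0.004], 0.62)]), ('pump', []), ('comb', [([0.779, -0.242, -0.005], 0.81)]), ('clipper', []), ('nailbrush', [([0.349, -0.117, 0.0], 0.71)])]
scene jar ((536.1770629882812, -238.4571533203125), 23.23514175415039) 0.12151646834101382
scene lid ((539.1060791015625, -239.20591735839844), 31.658096313476562) 0.08193931689642442
pile top 0.0849377704137636
[('cup', []), ('pump', [([0.602, 0.501, -0.001], 0.85)]), ('comb', [([0.782, -0.238, -0.001], 0.94), ([0.347, -0.116, 0.001], 0.63)]), ('clipper', [([0.366, 0.129, -0.002], 0.63)]), ('nailbrush', [([0.346, -0.116, 0.0], 0.55)])]
side jar ((532.0296630859375, -241.57931518554688), 23.04471778869629) 0.11778470950759823
side lid ((530.8624267578125, -243.1925048828125), 35.14937973022461) 0.07821556611335656
pile top 0.0806360126824956
[('cup', [([0.624, -0.467, -0.0], 0.56), ([0.532, -0.235, 0.001], 0.33)]), ('pump', [([0.603, 0.497, 0.003], 0.8)]), ('comb', [([0.782, -0.238, 0.001], 0.8)]), ('clipper', [([0.366, 0.127, -0.002], 0.49)]), ('nailbrush', [([0.347, -0.117, 0.003], 0.6), ([0.571, 0.2, 0.002], 0.47)])]
```

View pics/side18.png

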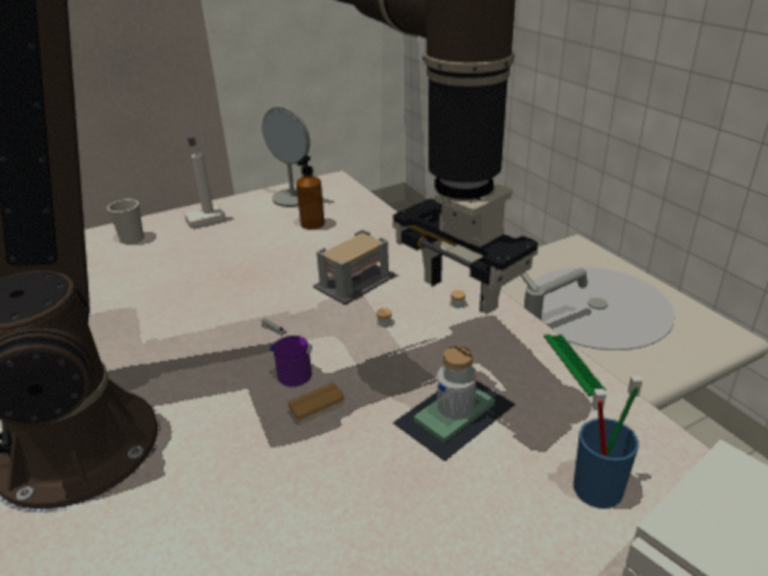

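View pics/wrist18.png

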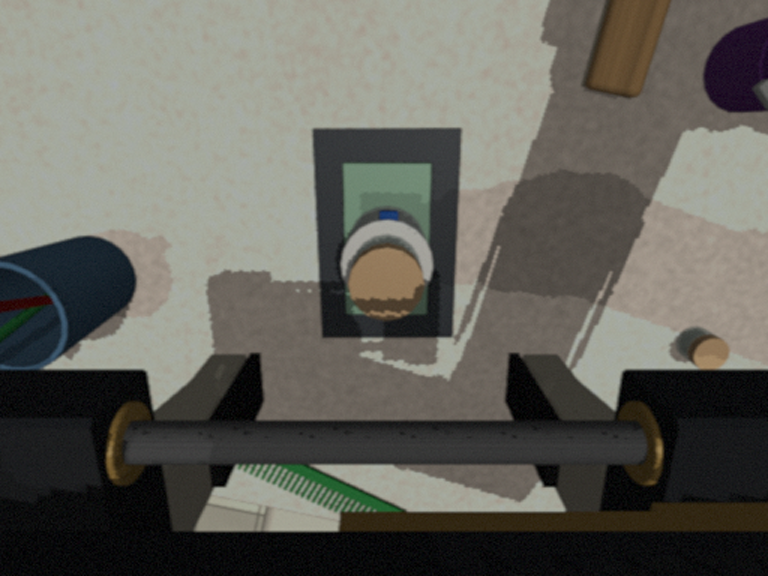

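The stack of board, tub and jar stands upright and centred (side (457,385), wrist (387,270)). The jar is at (0.535,-0.240) with its top at 121 mm, and nothing else has moved. Handing in.

```bash
python3 -c "
from plant import workorder
print(workorder.close_job())"
```

```text
the job is handed in; nothing more can be done
None
```

The green board is on the mat with the swab tub on it and the cream jar on the tub. I handed the job in at about 29 s; the hand-in gives no verdict.

**What I did:** I lifted only the green board out of the holder and laid it in the middle of the dark mat, in line with it. The tub went on the board and the jar on the tub's lid. Each was lowered until it made contact and then released.

**Last checks:**
- The jar is at about (0.535, -0.240) with its top at 121 mm.
- The tub is at about (0.5345, -0.240) with its lid at 81 mm.
- The board was within about 2 mm of the mat's centre and in line with it when I laid it. It looked unchanged in the last pictures.
- The top of the pile in the holder, now the sand board, is back at about 84 mm.
- The cup, pump, comb, clipper and nail brush are where they started, within the networks' error.
- The gripper is open and clear of everything.

**What failed or disagreed:**
- **First grip on the board:** it closed above the board without touching it. All three cameras showed the fingertips about 3 mm above the reported TCP, not 19 mm ahead of it, so I worked from the measured offset after that.
- **First grip on the tub:** it showed 6.9 N upward, probably the gripper's crossbar resting on the lid. I opened, went up 10 mm and gripped again.
- **Side camera:** its depth readings were about 4 mm off from the other two cameras, so I relied on the wrist and scene cameras.

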